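# Pen the tea canisters behind the sprung gate

## Robot

A 7-joint arm with a two-finger parallel gripper is mounted at the origin on the work surface. World frame = base frame: x ahead of the robot, y to its left, z up, the work surface at z = 0. Lengths are in m, angles in rad, forces in N, time in s.
With the tool pointing down it reaches from about 0.425 to 0.875 m from the base axis. Payload 4.7 kg.
Tool frame: the origin (TCP) lies at the very end of the fingers, on their centre line; the grasp point (between the pads) lies 19 mm behind it; x points along the fingers, y is the direction in which the jaws open and shut, and the axes are right-handed (so a half turn about x gives the same grasp; the last joint's range is limited). The gripper opens to 87 mm and grips with 3 to 60 N. Pads are 19 mm wide; open, the fingers measure 117 mm over their backs; the gripper's body (75 mm by 190 mm) begins 51 mm behind the grasp point.
Start: joints at [-1.087, 0.321, -0.07, 1.45, 0.023, 1.371, -0.057], TCP at [0.294, 0.58, 0.192] pointing down, gripper open.
Joint ranges: [-2.86, 2.86], [-0.3, 2.09], [-1.38, 1.24], [0.06, 2.45], [-1.56, 4.7], [0.09, 2.05], [-2.69, 2.69]. Speed limits (rad/s): [2.57, 2.57, 3.14, 3.14, 3.14, 3.14, 3.14].

## Interface

Orientations are given as a rotation vector (axis times angle).
In Python, from bench import ctrl gives the robot as it stands.
- The arm moves only by the tool step_arm, never from a script. Its argument "increments" is one flat list of numbers, 6 for each row, row after row: the shift along the tool's x, y, z in cm, then the turn, a rotation vector about the tool's x, y, z in rad. In form: [tx, ty, tz, ax, ay, az, tx, ty, tz, ax, ay, az, ...]. A call has 1 to 12 rows; each row shifts and turns the commanded pose from where the row before left it, along the tool's axes as they then stand; what a row does not reach is not made up. A row lasts 1/8 s, in which the tool goes at most 62.5 mm and 10.7 degrees, less where a joint would pass 70% of its speed; a pose out of reach is approached as far as the arm can. A call with a gripper value outside its range is refused whole. "fingers" is the opening in per cent of the stroke, from 0 (shut) to 100 (fully open), set as the call begins (left out, the last holds). The fingers move at their own pace and stop on an object; "force" is the grip in N (left out, the last holds). Time passes only in rows, so rows that do not move let the fingers close. It gives the time, the measured TCP pose, the force and the opening at its end, in the units of the state.
- ctrl.get_state(): the state, without advancing time (a new reading comes with each control period).
- ctrl.get_image(name): name is "scene" or "top" or "wrist"; returns the picture (420x560x3 uint8, red, green, blue); there is no depth.
- ctrl.camera_params(name): a dict with "vertical_fov" (degrees; the focal length in pixels is half the picture's height over the tangent of half this angle, whatever the lens; pixels are square), "cx", "cy" (the principal point, pixels), "R" (3x3) and "t" (3): a world point X has camera coordinates R X + t. Camera axes: x right, y down, z forward; pixel columns grow to the right and rows downward; lengths in m; the calibration is good to about 2 mm. The wrist camera is an equidistant fisheye: a pixel r from the principal point sees the ray r / f radians off the axis. A picture is of the moment at which its call begins: read the wrist's pose just before it. camera_params takes no time and is no camera call; for the wrist camera it gives the pose at the moment of the call.
- ctrl.close_job(): hands the job in, once; it reports no verdict.
Trained networks look in the newest picture that a camera, given by its name, has taken for a name from the list of things; names that differ only in an ending like _2 or _b are one class to them, and where a whole thing is asked for, a point or a joint stands for the part that bears it (a point fixed in the world has none). Each returns a list of dicts, best first, with "score" (0 to 1); they miss things now and then, are a little off and sometimes report something else, mostly with a low value. They report only what shows in the picture. A call takes as long as a camera call. They do not tell look-alikes from the thing itself.
- ctrl.search_frame(camera, name): "xyz" ([x, y, z] in m, in the coordinates of the camera as it stood for that picture, good to about 4 mm: the middle of the surface that is visible of it).
- ctrl.silhouettes(camera, name): "pixels" (420x560 bool, what is visible of it).
- ctrl.spot_point(camera, name): "xyz" ([x, y, z] in m, in the coordinates of the camera as it stood for that picture, good to about 4 mm: a listed point, or the origin of a listed thing).
The state is a dict: "time": time; "joint_positions": joint angles; "qd": joint speeds; "joint_torque": joint torques, N m; "position": TCP position; "tool_rot": TCP orientation; "ft_force": force on the tool from outside, world axes, zero at the start; "torque": the same for the moment, N m; "grip_width": opening from 0.0 (shut) to 1.0 (fully open).
Only numpy, scipy, OpenCV 4.12 (cv2) and the standard library are available. Lean on these libraries where they do the work, as an engineer would, in place of code of your own. Each camera call takes 0.05 s, during which the arm holds its last target.

## Task

The spin cycle shakes this shelf over the washing machine, so first walk the heavy tin gift case off the approach to the gate and onto the cork mat, by pushing at its corners and never on the brass handle plates in the middle of its two ends, until it stands wholly on the mat and square with it. Then push every stainless tea canister upright along the deck through the sprung gate into the railed pen (there may be two or three; set them in front of the gate as you like, but do not lift them in over the rail), so that all stand inside with both gate leaves swung shut behind them. Do not knock over or shift the other things on the shelf.

Things in the scene. Friction and masses are not known exactly. Their poses are not given: they have to be found in the camera images.
- corral: Railed pen of steel wire fixed to the deck, open on top, no floor of its own: rails 45 mm high, 6 mm thick; inside 130 mm along its x by 330 mm along its y. Origin at the centre of the pen, deck level; its +x points away from the gate (into the pen from the gate), z up. Its yaw is within 0.1 of the world's.
- gate (a point): Middle of the gate opening at deck level, on the closed leaves' plane, in the front rail (the side towards the robot); axes as the pen's: +x leads inwards through the gate, so the inner face of the back rail is at x = 0.130 and those of the side rails at y = +-0.165 in this frame. Clear opening between the posts 98 mm, nothing overhead (posts 48 mm high).
- leaf_left (a joint): Left (+y) gate leaf, a grey plastic flap 46 mm long, 38 mm high, 4 mm thick, hinged upright at the left gate post (y = +48.5 mm in the gate's frame). 0 shut, grows to 1.5 rad as it swings into the pen; it cannot swing outwards. A spring (0.016 N m shut, 0.046 N m fully open) shuts it: under 1 N at its edge; it sweeps 47 mm into the pen.
- leaf_right (a joint): Right (-y) gate leaf, the mirror image of the left one, hinged at y = -48.5 mm; 0 shut, to 1.5 rad open inwards.
- case: Hinged tin gift case, shut and full, about 1.5 kg: a box 155 mm along its x, 120 mm along its y, 55 mm high, too wide to grip; slides on the deck at 5 to 12 N. Origin at the centre of its underside, z up. It stands before the gate at the start. Pushed off-centre it turns as it slides.
- case_grips: The two thin brass handle plates of the case, carried by it (same origin and axes as the case): one in the middle of each of its +y and -y ends, reaching 40 mm either side of the middle along x, 8 to 34 mm above the deck, 6 mm proud of the end. They bend: not to be pushed. The end faces are free from 40 to 77 mm either side of the middle.
- mat: Thin cork mat lying on the deck to the left, fixed, 215 mm along its x by 180 mm along its y, under 1 mm thick (no step to slide over). Origin at its centre, x and y along its edges. The case belongs on it with its x along the mat's x (either way round).
- can0: Round stainless steel tea canister with a flat lid, standing upright, 60 mm across, 52 mm high, 0.2 to 0.4 kg; origin at the centre of its underside. Two or three of these are present (an absent one reads None).
- can1: Round stainless steel tea canister with a flat lid, standing upright, 60 mm across, 52 mm high, 0.2 to 0.4 kg; origin at the centre of its underside. Two or three of these are present (an absent one reads None).
- can2: Round stainless steel tea canister with a flat lid, standing upright, 60 mm across, 52 mm high, 0.2 to 0.4 kg; origin at the centre of its underside. Two or three of these are present (an absent one reads None).
- mug: White ceramic mug, upright, 74 mm across, 62 mm high with a handle on its +y side, standing among the canisters. Leave it. Origin at the centre of its underside.
- plate: White melamine plate, 180 mm across, 18 mm high. Leave it. Origin under its centre.
- soap: Wrapped bar of soap, 95 x 60 x 35 mm, at the far right. Leave it. Origin under its centre.
- jar: Glass jar with a steel cap, 72 mm across, 90 mm high. Leave it. Origin under its centre.
- brush: Brush about 190 mm long lying at the far left. Leave it. Origin within it.
Mind the look-alikes: they are no part of the job. What is shaped like the case but blue, red or turquoise is not meant.

How it is judged:
On the way, in this order (a step that is already met when the one before it is completed fails the run):
1. the case stands on the cork mat, square with it, with the gate still shut (x of case in the frame of mat between -0.03 and 0.03 m and y of case in the frame of mat between -0.03 and 0.03 m and angle between the x axis of case and the x axis of mat, either way round below 0.16 rad and angle between case's own z axis and vertical below 0.05 rad and value of joint each of leaf_left, leaf_right below 0.12 rad and linear speed of case below 0.02 m/s), for 0.3 s.
2. a canister swings the gate open (value of joint any of leaf_left, leaf_right above 0.5 rad), for 0.1 s.
3. all canisters stand in the pen and both leaves are shut (x of can0 in the frame of gate between 0.03 and 0.105 m and y of can0 in the frame of gate between -0.142 and 0.142 m and angle between each of can0, can1, can2's own z axis and vertical below 0.1 rad and height (world z) of each of can0, can1, can2 below 0.008 m and x of can1 in the frame of gate between 0.03 and 0.105 m and y of can1 in the frame of gate between -0.142 and 0.142 m and x of can2 in the frame of gate between 0.03 and 0.105 m and y of can2 in the frame of gate between -0.142 and 0.142 m and value of joint each of leaf_left, leaf_right below 0.12 rad), for 0.3 s.
At the end, for the whole second after the job is handed in: Case on the mat, centre within 30 mm along each mat axis, square within 0.16 rad; every canister present upright on the deck in the pen, centre 30 to 105 mm behind the gate plane and within 142 mm of the middle line; both leaves within 0.12 rad of shut; all at rest (all of step 3 and x of case in the frame of mat between -0.03 and 0.03 m and y of case in the frame of mat between -0.03 and 0.03 m and angle between the x axis of case and the x axis of mat, either way round below 0.16 rad and angle between case's own z axis and vertical below 0.05 rad and linear speed of each of can0, can1, can2, case below 0.03 m/s); the robot touches nothing.
It fails at once if a canister is lifted over the rail (more than 30 mm up with its centre over the rail or the pen) ((height (world z) of can0 above 0.03 m and x of can0 in the frame of corral above -0.08 m and y of can0 in the frame of corral between -0.175 and 0.175 m) or (height (world z) of can1 above 0.03 m and x of can1 in the frame of corral above -0.08 m and y of can1 in the frame of corral between -0.175 and 0.175 m) or (height (world z) of can2 above 0.03 m and x of can2 in the frame of corral above -0.08 m and y of can2 in the frame of corral between -0.175 and 0.175 m)).
It fails at once if the fingers press on the case's brass handle plates (contact force between the fingers and case_grips above 2 N).
It fails at once if the case is lifted or tipped (height (world z) of case above 0.02 m or angle between case's own z axis and vertical above 0.2 rad).
It fails at once if another thing on the shelf is shifted more than 60 mm or knocked over (distance of any of mug, plate, soap, jar, brush from where it was at the start of the episode above 0.06 m or angle between any of mug, plate, soap, jar's own z axis and vertical above 0.6 rad).
Of can0, can1, can2 only 2 to 3 are there at a start; the rules pass over those that are not, and their reading is None.
At some moment in a run one of can0, can1, can2 may be knocked a few centimetres aside while the robot is not near it.
It also fails if it takes over 210 s, if anything falls off the work surface, if the arm or the gripper's body presses on something with over 40 N, if the wrist force passes 120 N, or if a joint passes its speed limit or range.

## Working session

There is one attempt and no reset: what is moved stays moved. The work goes in short steps, Python scripts to look and compute and a tool call to move; the robot and the scene stay as the last step left them, time stands still between calls to the robot, and variables do not carry over. Pictures are saved under pics/ and viewed, and the job is handed in when it is done.

Besides the shell and the picture viewer there is one more tool, called after "Call:" by a JSON object that holds its "api" and its "payload", one argument or row to a line. step_arm: Moves the arm, as the interface text tells. Its arguments: {"type":"object","properties":{"increments":{"type":"array","items":{"type":"number"}},"fingers":{"type":"number"},"force":{"type":"number"}},"required":["increments"]}

```bash
ls; mkdir -p pics
python3 - <<'E'
from bench import ctrl
import cv2
s=ctrl.get_state()
for k in s: print(k,s[k])
for n in ["scene","top","wrist"]:
    im=ctrl.get_image(n); cv2.imwrite(f"pics/{n}0.png",im[:,:,::-1]); p=ctrl.camera_params(n); print(n,p)
E
```

```text
pics
time 0.0
joint_positions [-1.08692281  0.32183666 -0.07008468  1.4516876   0.02260251  1.37077764
 -0.05688812]
qd [-0.00028157 -0.00057043 -0.00086645 -0.00042349  0.00022557  0.00013227
 -0.00055134]
joint_torque [ 1.45057429e-04 -4.91286707e+01 -4.03881194e-01 -3.12531745e+01
 -6.38139085e-02  4.37336485e-02  1.76155627e-04]
position [0.29401583 0.57901597 0.19124636]
tool_rot [ 0.3668319   1.53958604 -0.36982368]
ft_force [ 0.04368808 -0.15119057 -0.00144699]
torque [-0.00196022 -0.06832825 -0.01835876]
grip_width 0.9970904380185572
scene {'vertical_fov': 50.0301328797006, 'cx': 271.58464428610876, 'cy': 209.7119604829176, 'R': array([[ 0.24626432,  0.96920178, -0.00134096],
       [ 0.83218678, -0.21215901, -0.51230237],
       [-0.49680887,  0.12504586, -0.8588041 ]]), 't': array([-0.14323529, -0.34890055,  1.72603982])}
top {'vertical_fov': 57.29058907674166, 'cx': 279.08758812658294, 'cy': 211.35085507514634, 'R': array([[-0.02436136, -0.99956455,  0.01665008],
       [-0.99593608,  0.02282169, -0.08712341],
       [ 0.08670549, -0.01870486, -0.99605837]]), 't': array([0.01712624, 0.45306825, 1.40635099])}
wrist {'vertical_fov': 65.70646984690485, 'cx': 277.96027937578015, 'cy': 208.08057529408154, 'R': array([[ 0.45214412,  0.89193963, -0.00306503],
       [ 0.86240462, -0.43628996,  0.25672815],
       [ 0.22764877, -0.11872142, -0.9664788 ]]), 't': array([-0.64734704, -0.03206979,  0.39031198])}
```

View pics/top0.png

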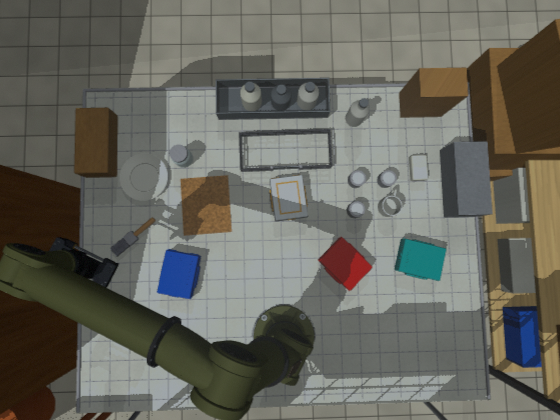

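View pics/scene0.png

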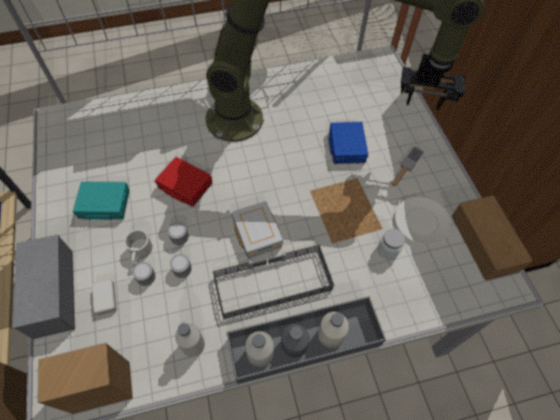

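View pics/wrist0.png

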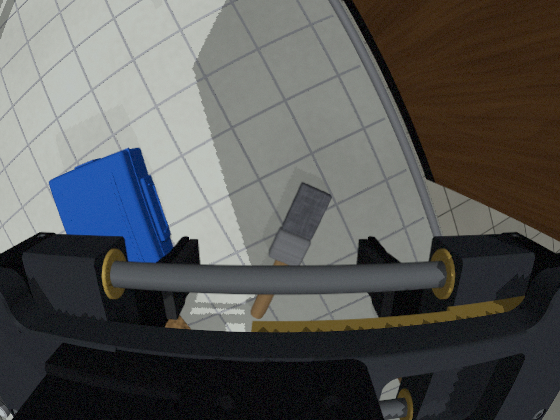

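The top picture shows these:
- **Case:** the silver tin at (289,197). Its look-alikes are blue (180,274), red (345,262) and turquoise (421,258), so I choose the silver one before the gate.
- **Canisters:** (358,177), (388,176) and (357,208). The mug at (392,203) has a handle.
- **Mat:** (206,205).
- **Pen:** (287,150).

The wrist view shows only the brush and the blue box.

```bash
cat > h.py <<'E'
from bench import ctrl
import cv2, numpy as np
from scipy.spatial.transform import Rotation as Ro
def cam(n):
    p=ctrl.camera_params(n); f=210/np.tan(np.radians(p['vertical_fov']/2)); return p,f
def px2w(n,u,v,z):
    p,f=cam(n); d=p['R'].T@np.array([(u-p['cx'])/f,(v-p['cy'])/f,1]); c=-p['R'].T@p['t']
    return c+d*(z-c[2])/d[2]
def w2px(n,X):
    p,f=cam(n); X=np.atleast_2d(X); q=X@p['R'].T+p['t']; return np.c_[f*q[:,0]/q[:,2]+p['cx'],f*q[:,1]/q[:,2]+p['cy']]
def c2w(n,x):
    p,f=cam(n); return p['R'].T@(np.array(x)-p['t'])
def rect(mask,n,z):
    ys,xs=np.nonzero(mask); P=np.array([px2w(n,u,v,z)[:2] for u,v in zip(xs,ys)])
    return cv2.minAreaRect((P*1000).astype(np.float32))
def shot(n,name,box=None,s=1):
    im=ctrl.get_image(n)[:,:,::-1]
    if box: 
        x0,y0,x1,y1=box; im=cv2.resize(im[y0:y1,x0:x1],None,fx=s,fy=s,interpolation=cv2.INTER_CUBIC)
    cv2.imwrite(f"pics/{name}.png",im)
E
python3 - <<'E'
from h import *
shot("top","crop1",(170,70,430,230),3)
ctrl.get_image("scene")
for cm in ["top","scene"]:
  for n in ["case","mat","gate","corral","can0","mug","jar","plate","brush","soap"]:
    r=ctrl.spot_point(cm,n)
    print(cm,n,[(np.round(c2w(cm,d['xyz']),3).tolist(),round(d['score'],2)) for d in r])
for n,z in [("case",.055),("mat",0),("corral",.045)]:
  for d in ctrl.silhouettes("top",n): print(n,d['score'],d['pixels'].sum(),rect(d['pixels'],"top",z))
E
```

```text
top case [([0.264, -0.225, -0.0], 0.88), ([0.265, -0.506, -0.002], 0.86), ([0.603, -0.521, -0.005], 0.73), ([0.234, 0.375, 0.0], 0.7), ([0.504, -0.025, -0.001], 0.66)]
top mat [([0.487, 0.283, -0.002], 0.91), ([0.683, -0.025, -0.001], 0.27)]
top gate [([0.619, -0.02, -0.001], 0.73)]
top corral [([0.683, -0.022, 0.0], 0.87)]
top can0 [([0.568, -0.393, 0.001], 0.67), ([0.559, -0.286, 0.0], 0.57), ([0.457, -0.276, 0.0], 0.55)]
top mug [([0.461, -0.402, 0.003], 0.73)]
top jar [([0.663, 0.364, -0.0], 0.85)]
top plate [([0.593, 0.507, 0.001], 0.63)]
top brush [([0.377, 0.548, -0.001], 0.87)]
top soap [([0.605, -0.521, -0.005], 0.76)]
scene case [([0.268, -0.513, -0.001], 0.95), ([0.257, -0.228, 0.003], 0.88), ([0.235, 0.374, 0.001], 0.88), ([0.502, -0.03, 0.0], 0.63), ([0.571, -0.286, 0.001], 0.46)]
scene mat [([0.489, 0.275, -0.001], 0.6), ([0.617, -0.029, -0.002], 0.24)]
scene gate [([0.618, -0.03, -0.0], 0.77), ([0.467, -0.405, 0.001], 0.48)]
scene corral []
scene can0 [([0.454, -0.279, -0.001], 0.93), ([0.568, -0.401, 0.002], 0.89), ([0.572, -0.288, 0.003], 0.61)]
scene mug [([0.463, -
[... 223 characters left out ...]
.8), ([0.618, -0.027, -0.004], 0.59)]
case 0.94 1634 ((235.6915283203125, 365.0201416015625), (133.9215545654297, 159.17015075683594), 78.21322631835938)Traceback (most recent call last):
  File "<stdin>", line 9, in <module>
  File "h.py", line 14, in rect
    ys,xs=np.nonzero(mask); P=np.array([px2w(n,u,v,z)[:2] for u,v in zip(xs,ys)])
                                        ~~~~^^^^^^^^^
  File "h.py", line 7, in px2w
    p,f=cam(n); d=p['R'].T@np.array([(u-p['cx'])/f,(v-p['cy'])/f,1]); c=-p['R'].T@p['t']
        ~~~^^^
  File "h.py", line 5, in cam
    p=ctrl.camera_params(n); f=210/np.tan(np.radians(p['vertical_fov']/2)); return p,f
ValueError: time passes only in moves, steps and waits
```

View pics/crop1.png

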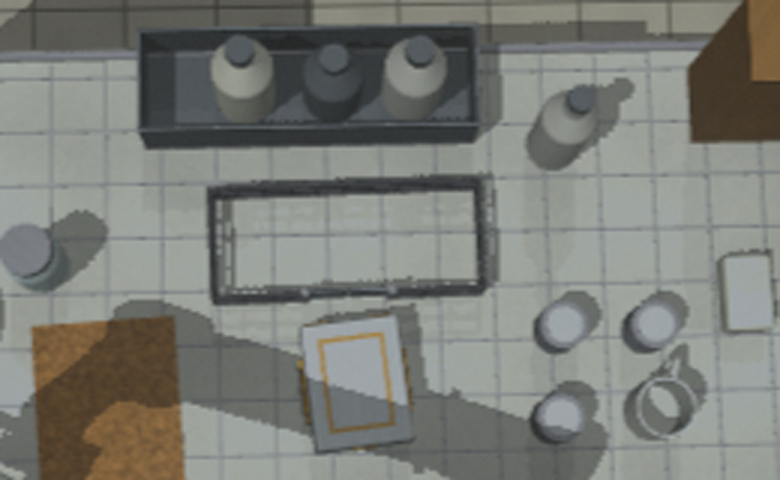

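The crop confirms the silver case at about (360,385), with a gilt frame and brass strips on its left and right ends. The three canisters are at (562,325), (655,325) and (560,415) in the crop, and the mug is at (662,405).

```bash
python3 - <<'E'
s=open('h.py').read()
s=s.replace("""def cam(n):
    p=ctrl.camera_params(n);""","""_C={}
def cam(n):
    if n not in _C or n=='wrist': _C[n]=ctrl.camera_params(n)
    p=_C[n];""")
open('h.py','w').write(s)
E
python3 - <<'E'
from h import *
print(ctrl.get_state()['time'])
R=[]
for cm in ["top","scene"]:
  ctrl.get_image(cm)
  for n,z in [("case",.055),("mat",0),("corral",.045)]:
    for d in ctrl.silhouettes(cm,n): print(cm,n,round(d['score'],2),d['pixels'].sum(),rect(d['pixels'],cm,z))
E
```

```text
1.3
top case 0.77 1661 ((235.72225952148438, 366.7769775390625), (133.04457092285156, 162.64935302734375), 77.34012603759766)
top case 0.65 1599 ((266.49847412109375, -496.99029541015625), (168.05133056640625, 131.1058349609375), 74.6190414428711)
top case 0.61 1587 ((254.6977081298828, -223.70819091796875), (161.46340942382812, 129.98910522460938), 43.33720397949219)
top case 0.59 1489 ((499.9705810546875, -27.356666564941406), (160.1498260498047, 131.4241943359375), 5.340386867523193)
top mat 0.92 2762 ((484.7068786621094, 280.775146484375), (217.83811950683594, 181.830322265625), 3.0792226791381836)
top corral 0.73 958 ((680.016357421875, -20.91741943359375), (152.27210998535156, 344.49658203125), 1.1591907739639282)
scene case 0.88 2036 ((514.7120971679688, -34.26463317871094), (179.58343505859375, 137.07232666015625), 5.977062702178955)
scene case 0.81 1807 ((277.00848388671875, -228.73306274414062), (178.45065307617188, 146.8734130859375), 43.79747009277344)
scene case 0.8 1510 ((255.92770385742188, 360.77581787109375), (137.89035034179688, 185.96624755859375), 75.67465209960938)
scene case 0.73 1965 ((285.04949951171875, -501.78515625), (176.38381958007812, 146.86373901367188), 75.69068908691406)
scene case 0.71 96 ((632.1060180664062, -1.9930973052978516), (20.78672218322754, 46.24010467529297), 0.920455276966095)
scene mat 0.95 2964 ((483.9311218261719, 278.895263671875), (221.08688354492188, 183.63978576660156), 4.025875568389893)
scene corral 0.9 1348 ((690.0408935546875, -23.095260620117188), (153.99253845214844, 339.1943359375), 1.320717453956604)
```

Run:
```python
from h import *
c=[(302,325),(397,313),(413,438),(317,450)]
P=np.array([px2w("top",170+u/3-.33,70+v/3-.33,.055)[:2] for u,v in c]);print(P, P.mean(0)); 
e=P[1]-P[2];print(np.arctan2(e[1],e[0]),np.linalg.norm(e)); e=P[0]-P[3];print(np.arctan2(e[1],e[0]),np.linalg.norm(e))
e=P[0]-P[1]
print(np.linalg.norm(e))
c=[(33,327),(174,317),(302,292),(393,290)]
for u,v in c: print(px2w("top",170+u/3-.33,70+v/3-.33,0 if u<200 else .048)[:2])
```

```text
[[ 0.57291445  0.03598122]
 [ 0.58520577 -0.07992646]
 [ 0.4322457  -0.09472716]
 [ 0.42044492  0.02134737]] [ 0.50270271 -0.02933126]
0.09646155289129055 0.15367447390061809
0.09568575037064879 0.15317019085424508
0.1165575756382614
[0.58728082 0.37425156]
[0.5962342  0.19720087]
[0.61497583 0.03508172]
[ 0.61512436 -0.07643505]
```

```bash
cat >> h.py <<'E'
def tool():
    s=ctrl.get_state(); return s,np.array(s['position']),Ro.from_rotvec(s['tool_rot']).as_matrix()
def tgt_R(yaw):
    # tool x down, tool y along direction at angle yaw
    x=np.array([0,0,-1.]); y=np.array([np.cos(yaw),np.sin(yaw),0]); return np.c_[x,y,np.cross(x,y)]
def go(pos,yaw,flip=True):
    "what remains to go to pos/yaw, in tool axes: translation cm, rotvec (choose smaller half turn)"
    s,p,R=tool()
    c=[]
    for k in (0,np.pi):
        T=tgt_R(yaw+k); rv=Ro.from_matrix(R.T@T).as_rotvec(); c.append((np.linalg.norm(rv),rv.round(3)))
    c.sort(key=lambda a:a[0])
    print('t',round(s['time'],2),'pos',p.round(4),'ytool',R[:,1].round(3),'ztool',R[:,2].round(3),'xtool',R[:,0].round(3))
    print('need cm',(R.T@(np.array(pos)-p)*100).round(2),'rot',c[0][1],'alt',c[1][1],'grip',round(s['grip_width'],3),'F',np.round(s['ft_force'],1))
E
python3 - <<'E'
from h import *
go((.505,-.14,.15),.096)
E
```

```text
t 1.7 pos [0.2943 0.5796 0.1924] ytool [0.453 0.892 0.   ] ztool [ 0.892 -0.453  0.   ] xtool [ 0.  0. -1.]
need cm [  4.24 -54.62  51.36] rot [ 1.005  0.    -0.   ] alt [-2.137  0.     0.   ] grip 1.001 F [ 0.9  1.  -0.9]
```

Call:
{"api": "step_arm", "payload": {
  "increments": [0,-3.6,3.4,0,0,0,0,-3.6,3.4,0,0,0,0,-3.6,3.4,0,0,0,0,-3.6,3.4,0,0,0,0,-3.6,3.4,0,0,0,0,-3.6,3.4,0,0,0,0,-3.6,3.4,0,0,0,0,-3.6,3.4,0,0,0,0,-3.6,3.4,0,0,0,0,-3.6,3.4,0,0,0,0,-3.6,3.4,0,0,0,0,-3.6,3.4,0,0,0],
  "fingers": 100
}}

```text
time: 3.2
position: [0.4629, 0.0082, 0.1928]
tool_rot: [0.369, 1.538, -0.367]
ft_force: [0.2, 0.3, 1.5]
grip_width: 1.002
```

Call:
{"api": "step_arm", "payload": {
  "increments": [0,-3.6,3.4,0,0,0,0,-3.6,3.4,0,0,0,0,-3.6,3.4,0,0,0,0,0,0,0.14,0,0,0,0,0,0.14,0,0,0,0,0,0.14,0,0,0,0,0,0.14,0,0,0,0,0,0.14,0,0,0,0,0,0.14,0,0,0,0,0,0.16,0,0]
}}

```text
time: 4.45
position: [0.5046, -0.1328, 0.1925]
tool_rot: [1.139, 1.253, -1.138]
ft_force: [0.7, 0.4, 0.1]
grip_width: 0.999
```

Run:
```python
from h import *
go((.505,-.14,.15),.096)
```

```text
t 4.45 pos [ 0.5046 -0.1328  0.1925] ytool [0.995 0.096 0.   ] ztool [ 0.096 -0.995 -0.   ] xtool [ 0.  0. -1.]
need cm [ 4.25 -0.03  0.73] rot [-0. -0. -0.] alt [ 3.142e+00 -1.000e-03  0.000e+00] grip 0.999 F [0.7 0.4 0.1]
```

Call:
{"api": "step_arm", "payload": {
  "increments": [2.5,0.4,0.4,0,0,0,2.5,0.3,0.4,0,0,0,2.5,0,0,0,0,0,2.0,0,0,0,0,0]
}}

```text
time: 4.95
position: [0.5122, -0.1399, 0.0965]
tool_rot: [1.134, 1.256, -1.135]
ft_force: [-0.6, 0.5, 1.0]
grip_width: 1.001
```

Run:
```python
from h import *
go((.505,-.14,.04),.096)
shot("wrist","w1"); shot("scene","s1",(150,150,400,330),3)
```

```text
t 4.95 pos [ 0.5122 -0.1399  0.0965] ytool [ 0.995  0.101 -0.   ] ztool [ 0.101 -0.995 -0.   ] xtool [-0.  0. -1.]
need cm [ 5.65 -0.71 -0.07] rot [ 0.005 -0.     0.   ] alt [-3.137 -0.    -0.   ] grip 1.001 F [-0.6  0.5  1. ]
```

View pics/w1.png

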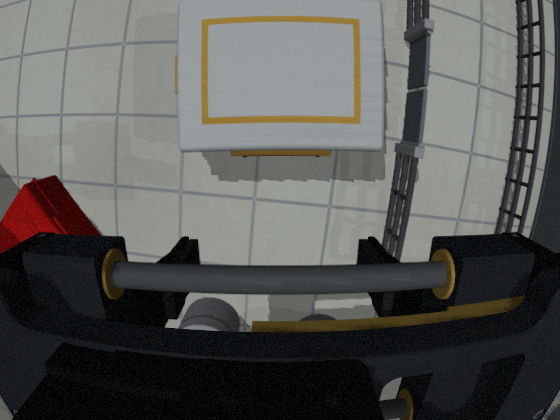

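View pics/s1.png

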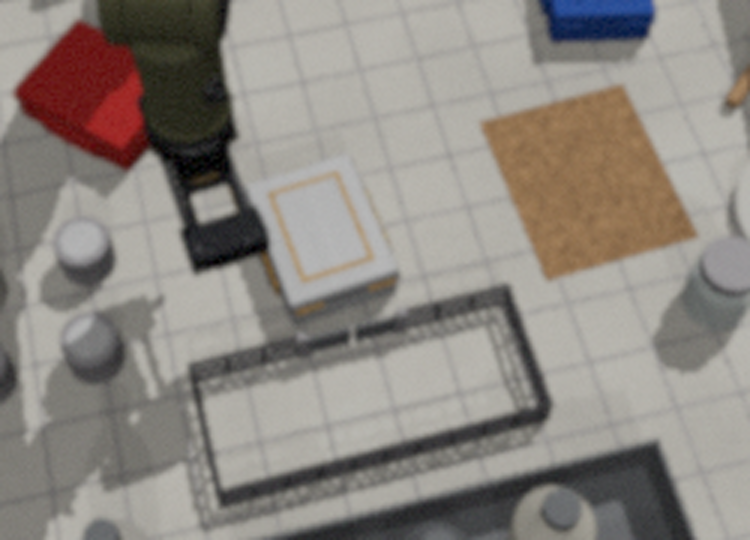

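The wrist view shows the case spanning columns 180–384 with its brass plate at 232–330. The fingers at about 180 and 375 are centred on it and will straddle the plate. I'll push with the tips at about 41 mm, which is above the plate.

Call:
{"api": "step_arm", "payload": {
  "increments": [2.0,0,0,0,0,0,2.0,0,0,0,0,0,1.5,0,0,0,0,0,0,0,-1.5,0,0,0,0,0,-1.0,0,0,0,0,0,-0.5,0,0,0,0,0,-0.5,0,0,0]
}}

```text
time: 5.92
position: [0.5093, -0.1047, 0.043]
tool_rot: [1.135, 1.255, -1.133]
ft_force: [-0.2, 0.3, 0.7]
grip_width: 1.006
```

Run:
```python
from h import *
go((.488,.21,.041),.054)
shot("wrist","w2")
```

```text
t 5.92 pos [ 0.5093 -0.1047  0.043 ] ytool [0.995 0.101 0.001] ztool [ 0.101 -0.995 -0.   ] xtool [ 0.001  0.    -1.   ]
need cm [  0.2    1.07 -31.52] rot [ 0.047 -0.    -0.001] alt [-3.094e+00  2.000e-03 -0.000e+00] grip 1.006 F [-0.2  0.3  0.7]
```

View pics/w2.png

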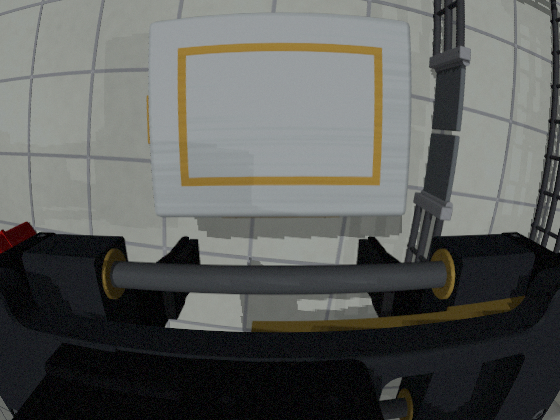

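The fingers aren't touching yet and still straddle centrally (case columns 152–410). Pushing.

Call:
{"api": "step_arm", "payload": {
  "increments": [0.1,0,-0.8,0,0,0,0,0,-0.8,0,0,0,0,0,-1.0,0,0,0,0,0.03,-1.0,0.002,0,0,0,0.03,-1.0,0.002,0,0,0,0.03,-1.0,0.002,0,0]
}}

```text
time: 6.72
position: [0.5041, -0.0486, 0.0414]
tool_rot: [1.139, 1.253, -1.139]
ft_force: [-0.2, -0.1, -0.2]
grip_width: 0.995
```

Run:
```python
from h import *
go((.488,.21,.041),.054)
shot("wrist","w3")
```

```text
t 6.72 pos [ 0.5041 -0.0486  0.0414] ytool [0.995 0.095 0.   ] ztool [ 0.095 -0.995 -0.   ] xtool [ 0.  0. -1.]
need cm [  0.04   0.85 -25.9 ] rot [ 0.041 -0.    -0.   ] alt [-3.101  0.    -0.   ] grip 0.995 F [-0.2 -0.1 -0.2]
```

View pics/w3.png

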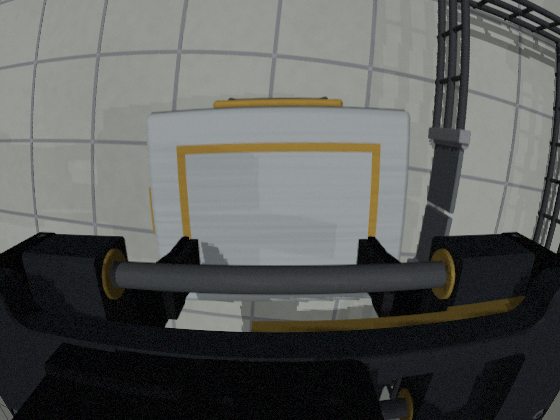

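Run:
```python
from h import *
shot("top","t3",(170,70,430,300),3);shot("scene","s3",(150,150,400,330),3)
go((.488,.21,.041),.054)
```

```text
t 6.88 pos [ 0.5042 -0.0487  0.0414] ytool [0.995 0.096 0.   ] ztool [ 0.096 -0.995 -0.   ] xtool [ 0.  0. -1.]
need cm [  0.04   0.88 -25.9 ] rot [ 0.042 -0.    -0.   ] alt [-3.099  0.    -0.   ] grip 1.003 F [ 0.2 -0.4 -0.6]
```

View pics/t3.png

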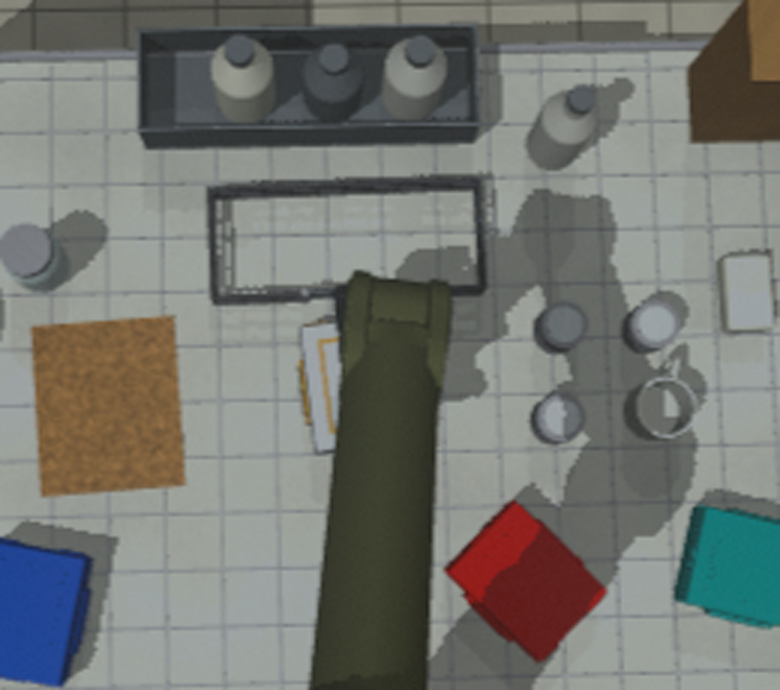

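View pics/s3.png

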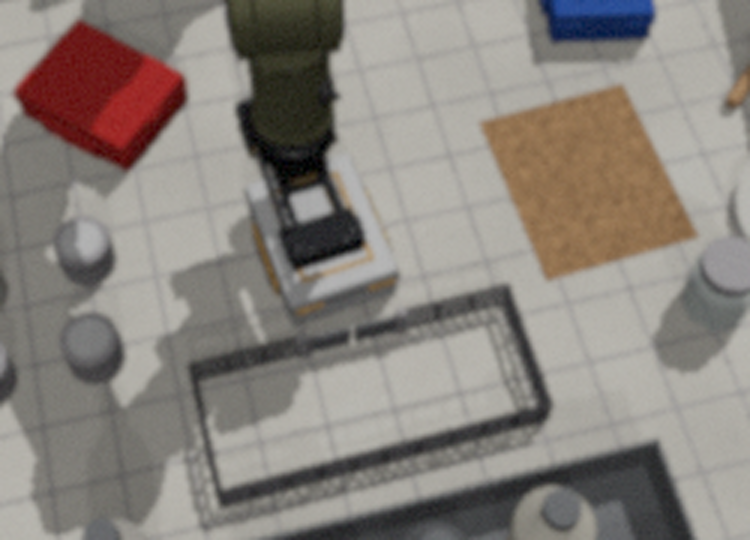

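Run:
```python
from h import *
s,p,R=tool()
P=ctrl.camera_params("wrist"); f=210/np.tan(np.radians(P['vertical_fov']/2))
print('cam pos',-P['R'].T@P['t'], 'axis',P['R'][2])
for b in (0,-.02,-.07):
  for o in (-.0435,0,.0435):
    X=p+R@np.array([b,o,0]); q=P['R']@X+P['t']; th=np.arctan2(np.hypot(*q[:2]),q[2]); k=f*th/np.hypot(*q[:2]); print(b,o,q[0]*k+P['cx'],q[1]*k+P['cy'])
# scene projections
print(w2px("scene",[p+R@np.array([0,o,0]) for o in(-.0435,0,.0435)]))
for z in (.055,0):
  for x,y in [(.573,.036),(.585,-.08),(.432,-.095),(.42,.021)]:
    q=P['R']@np.array([x,y,z])+P['t']; th=np.arctan2(np.hypot(*q[:2]),q[2]); k=f*th/np.hypot(*q[:2]); print(z,x,y,q[0]*k+P['cx'],q[1]*k+P['cy'])
```

```text
cam pos [0.4969305  0.01947294 0.23334282] axis [ 0.02479538 -0.25631294 -0.96627577]
0 -0.0435 210.52679293569952 234.47794638153275
0 0 279.02117138321273 234.9076963242942
0 0.0435 347.4261166736316 234.5437396084503
-0.02 -0.0435 203.83369659040181 246.0094560562687
-0.02 0 279.11910117056425 246.72844867706044
-0.02 0.0435 354.2861742788064 246.0675636101502
-0.07 -0.0435 180.29587668340997 287.3914700877626
-0.07 0 279.4704409448946 289.8998560370869
-0.07 0.0435 378.37869987490006 287.38017223416705
[[246.52074367 217.34546486]
 [250.77368645 228.48602262]
 [255.15301075 239.95763601]]
0.055 0.573 0.036 412.9437296598861 112.60764304631378
0.055 0.585 -0.08 396.0800106046132 295.8320677742769
0.055 0.432 -0.095 163.16812747416304 296.18925319697206
0.055 0.42 0.021 144.46302501657476 112.6819557428384
0 0.573 0.036 383.50109291756723 114.11372047014963
0 0.585 -0.08 374.339738662461 262.1867179855846
0 0.432 -0.095 184.3830634685553 262.3997046135003
0 0.42 0.021 173.65090911381606 114.19250869284589
```

Run:
```python
from h import *
shot("wrist","w3c",(130,180,430,340),2.6)
```

```text
(no output)
```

View pics/w3c.png

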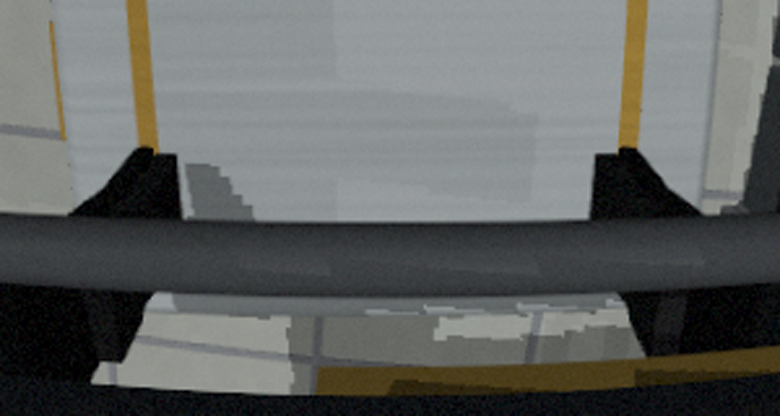

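The gripper is standing over the case without touching it. The crop shows the finger ends at about image (200,239), roughly 25 mm short of the reported TCP, so the open fingers are retracted like a four-bar linkage. I'll feel for the case top gently to calibrate this.

Call:
{"api": "step_arm", "payload": {
  "increments": [0.2,0,0,0,0,0,0.2,0,0,0,0,0,0.2,0,0,0,0,0]
}}

```text
time: 7.3
position: [0.5041, -0.0497, 0.0352]
tool_rot: [1.139, 1.252, -1.139]
ft_force: [-0.5, 0.6, -0.7]
grip_width: 0.999
```

Call:
{"api": "step_arm", "payload": {
  "increments": [0.2,0,0,0,0,0,0.2,0,0,0,0,0]
}}

```text
time: 7.55
position: [0.5041, -0.0495, 0.0312]
tool_rot: [1.139, 1.253, -1.139]
ft_force: [-0.5, -0.5, -0.5]
grip_width: 1.001
```

Call:
{"api": "step_arm", "payload": {
  "increments": [0.2,0,0,0,0,0]
}}

```text
time: 7.68
position: [0.5041, -0.0494, 0.0292]
tool_rot: [1.139, 1.253, -1.139]
ft_force: [0.4, 0.4, 1.2]
grip_width: 1.003
```

Call:
{"api": "step_arm", "payload": {
  "increments": [0.2,0,0,0,0,0]
}}

```text
time: 7.8
position: [0.5041, -0.0494, 0.0272]
tool_rot: [1.139, 1.253, -1.139]
ft_force: [-0.2, 0.1, 0.2]
grip_width: 0.997
```

Run:
```python
from h import *
s,p,R=tool()
shot("wrist","w4c",(130,180,430,340),2.6)
from scipy.optimize import fsolve
P=ctrl.camera_params("wrist"); f=210/np.tan(np.radians(P['vertical_fov']/2))
def pr(X):
    q=P['R']@X+P['t']; th=np.arctan2(np.hypot(*q[:2]),q[2]); k=f*th/np.hypot(*q[:2]); return np.array([q[0]*k+P['cx'],q[1]*k+P['cy']])
for zt in (-.0095,0,.0095):
    print(zt,fsolve(lambda a: pr(p+R@np.array([a[0],a[1],zt]))-np.array([200,239]),[0,-.04]))
```

```text
-0.0095 [-0.03362809 -0.04201056]
0 [-0.00821618 -0.04864216]
0.0095 [ 0.01719572 -0.05527376]
```

View pics/w4c.png

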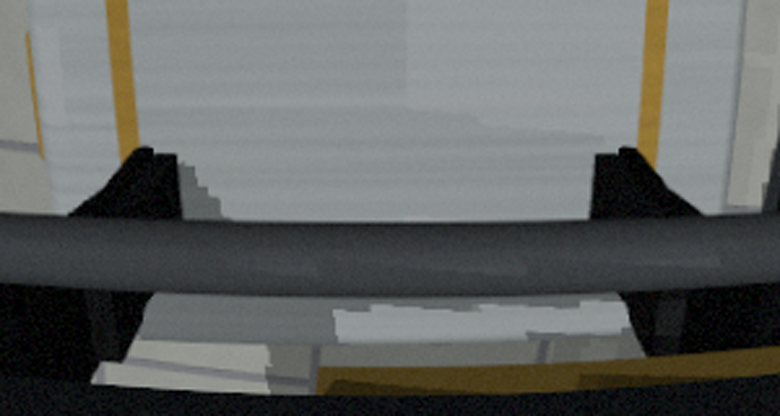

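Call:
{"api": "step_arm", "payload": {
  "increments": [0.2,0,0,0,0,0]
}}

```text
time: 7.98
position: [0.5042, -0.0494, 0.0253]
tool_rot: [1.139, 1.252, -1.139]
ft_force: [-1.3, -0.8, 0.5]
grip_width: 0.995
```

Call:
{"api": "step_arm", "payload": {
  "increments": [0.2,0,0,0,0,0]
}}

```text
time: 8.1
position: [0.5043, -0.0494, 0.0251]
tool_rot: [1.14, 1.254, -1.139]
ft_force: [-10.1, 0.8, 26.5]
grip_width: 0.998
```

Call:
{"api": "step_arm", "payload": {
  "increments": [0.15,0,0,0,0,0]
}}

```text
time: 8.22
position: [0.5043, -0.0493, 0.025]
tool_rot: [1.14, 1.255, -1.139]
ft_force: [-15.0, 0.4, 36.3]
grip_width: 1.0
```

Call:
{"api": "step_arm", "payload": {
  "increments": [0.15,0,0,0,0,0]
}}

```text
time: 8.35
position: [0.5043, -0.0493, 0.025]
tool_rot: [1.141, 1.256, -1.139]
ft_force: [-19.1, 0.9, 48.0]
grip_width: 0.997
```

Contact came at reported z = 0.025 on the 55 mm case top, so the open fingertips sit about 30 mm above the reported TCP. I'll lift, back off, and redo the approach with TCP z at about 0.011.

Call:
{"api": "step_arm", "payload": {
  "increments": [-1.5,0,0,0,0,0,-2.0,0,0,0,0,0,0,0,3.0,0,0,0,0,0,3.0,0,0,0,0,0.1,2.8,0,0,0,1.5,0,0,0,0,0,1.5,0,0,0,0,0,1.4,0,0,0,0,0,0,0,0,0]
}}

```text
schema error: expected a multiple of 6 numbers
```

Run:
```python
from h import *
go((.488,.21,.011),.054)
shot("wrist","w5"); shot("scene","s5",(150,150,400,330),3)
```

```text
t 8.35 pos [ 0.5043 -0.0493  0.025 ] ytool [ 0.996  0.095 -0.001] ztool [ 0.095 -0.996 -0.003] xtool [-0.001  0.003 -1.   ]
need cm [  1.48   0.83 -25.96] rot [ 0.041 -0.003  0.001] alt [-3.101e+00 -2.000e-03 -5.000e-03] grip 0.997 F [-19.1   0.9  48. ]
```

View pics/w5.png

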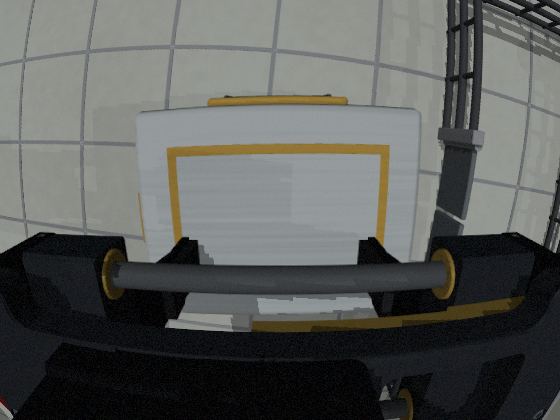

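View pics/s5.png

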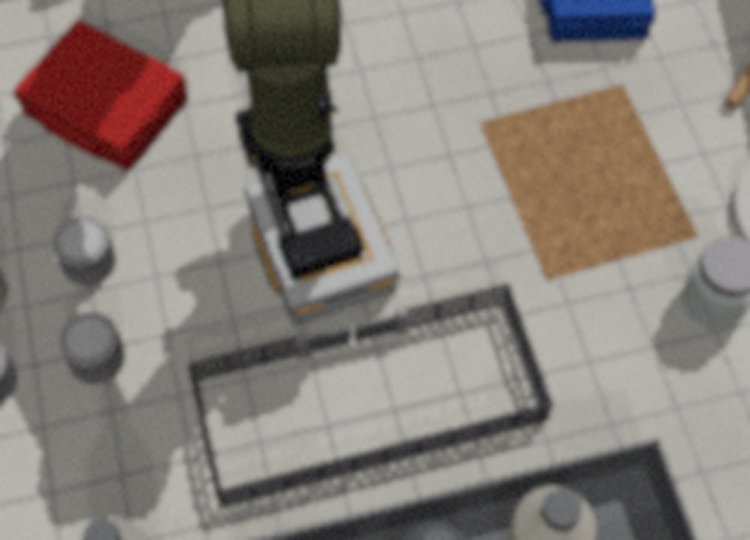

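That call was malformed, so nothing moved and the case is where it was. Resending.

Call:
{"api": "step_arm", "payload": {
  "increments": [-1.5,0,0,0,0,0,-2.5,0,0,0,0,0,0,0,3.0,0,0,0,0,0,3.0,0,0,0,0,0.1,2.8,0,0,0,0,0,0,0,0,0]
}}

```text
time: 9.2
position: [0.5133, -0.1396, 0.0605]
tool_rot: [1.141, 1.25, -1.143]
ft_force: [1.1, 0.8, 0.1]
grip_width: 1.0
```

Run:
```python
from h import *
go((.509,-.130,.011),.096)
```

```text
t 9.2 pos [ 0.5133 -0.1396  0.0605] ytool [0.996 0.091 0.   ] ztool [ 0.091 -0.996  0.001] xtool [ 0.    -0.001 -1.   ]
need cm [ 4.95 -0.34 -1.  ] rot [-0.005  0.001 -0.   ] alt [ 3.136e+00 -0.000e+00 -2.000e-03] grip 1.0 F [1.1 0.8 0.1]
```

Call:
{"api": "step_arm", "payload": {
  "increments": [2.0,0,0,0,0,0,2.0,0,0,-0.005,0,0,0.9,0,0,0,0,0,0,0,-1.0,0,0,0,0,0,-1.0,0,0,0,0,0,-0.5,0,0,0,0,0,-0.5,0,0,0,0,0,-0.5,0,0,0,0,0,-0.5,0,0,0,0,0,-0.5,0,0,0]
}}

```text
time: 10.45
position: [0.5091, -0.0952, 0.0116]
tool_rot: [1.134, 1.251, -1.138]
ft_force: [0.2, -6.5, -0.3]
grip_width: 0.998
```

Run:
```python
from h import *
go((.488,.210,.011),.054)
shot("wrist","w6")
```

```text
t 10.45 pos [ 0.5091 -0.0952  0.0116] ytool [0.995 0.098 0.001] ztool [ 0.098 -0.995  0.004] xtool [ 0.001 -0.004 -1.   ]
need cm [ -0.06   0.89 -30.58] rot [ 0.044  0.004 -0.001] alt [-3.097e+00  1.000e-03  6.000e-03] grip 0.998 F [ 0.2 -6.5 -0.3]
```

View pics/w6.png

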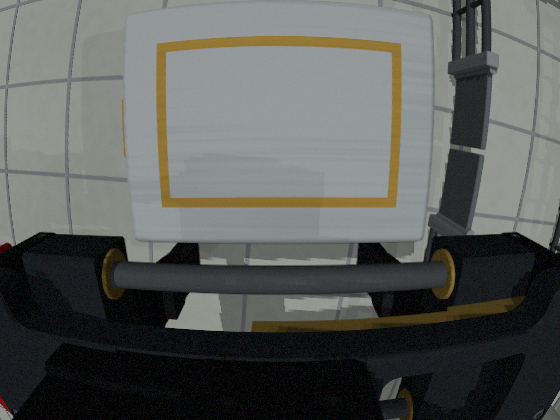

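Contact at 6.5 N, with the case square on the fingers (columns 125–433). Continuing the push.

Call:
{"api": "step_arm", "payload": {
  "increments": [0,0.03,-1.2,0.0015,0,0,0,0.03,-1.2,0.0015,0,0,0,0.03,-1.2,0.0015,0,0,0,0.03,-1.2,0.0015,0,0,0,0.03,-1.2,0.0015,0,0,0,0.03,-1.2,0.0015,0,0,0,0.03,-1.2,0.0015,0,0,0,0.03,-1.2,0.0015,0,0,0,0.03,-1.2,0.0015,0,0,0,0.03,-1.2,0.0015,0,0]
}}

```text
time: 11.75
position: [0.5013, 0.0244, 0.0116]
tool_rot: [1.146, 1.244, -1.149]
ft_force: [0.6, -7.9, 1.7]
grip_width: 1.0
```

Run:
```python
from h import *
go((.488,.210,.011),.054)
shot("wrist","w7")
```

```text
t 11.75 pos [0.5013 0.0244 0.0116] ytool [0.997 0.083 0.001] ztool [ 0.083 -0.997  0.004] xtool [ 0.001 -0.004 -1.   ]
need cm [-1.000e-02  2.100e-01 -1.861e+01] rot [ 0.029  0.004 -0.001] alt [-3.113e+00  1.000e-03  6.000e-03] grip 1.0 F [ 0.6 -7.9  1.7]
```

View pics/w7.png

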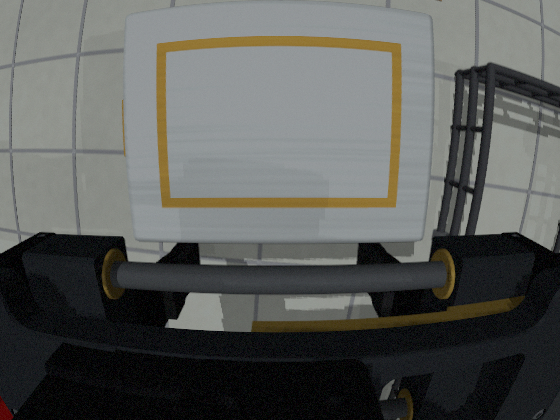

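The case moves with the fingers without slipping.

Call:
{"api": "step_arm", "payload": {
  "increments": [0,0.03,-1.3,0.002,0,0,0,0.03,-1.3,0.002,0,0,0,0.03,-1.3,0.002,0,0,0,0.03,-1.3,0.002,0,0,0,0.03,-1.3,0.002,0,0,0,0.03,-1.3,0.002,0,0,0,0.03,-1.3,0.002,0,0,0,0.03,-1.3,0.002,0,0,0,0.03,-1.3,0.002,0,0,0,0.03,-1.3,0.002,0,0,0,0.0,-1.3,0.002,0,0,0,0.0,-1.3,0.002,0,0]
}}

```text
time: 13.3
position: [0.493, 0.1796, 0.0115]
tool_rot: [1.163, 1.233, -1.168]
ft_force: [0.7, -8.2, 4.3]
grip_width: 1.002
```

Run:
```python
from h import *
go((.488,.210,.011),.054)
shot("wrist","w8");shot("top","t8",(170,70,430,300),3)
```

```text
t 13.3 pos [0.493  0.1796 0.0115] ytool [ 0.998  0.058 -0.   ] ztool [ 0.058 -0.998  0.004] xtool [ 0.    -0.004 -1.   ]
need cm [ 0.04 -0.32 -3.06] rot [0.004 0.004 0.   ] alt [-3.137 -0.     0.007] grip 1.002 F [ 0.7 -8.2  4.3]
```

View pics/w8.png

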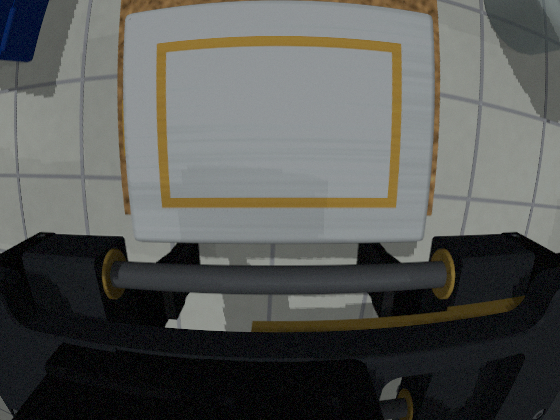

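View pics/t8.png

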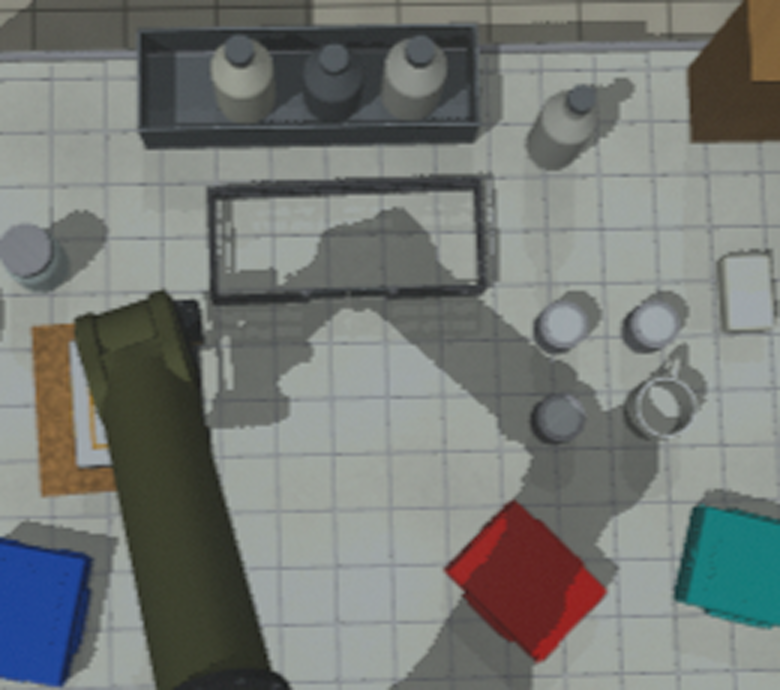

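Call:
{"api": "step_arm", "payload": {
  "increments": [0,-0.05,-1.0,0.001,0,0,0,-0.05,-1.0,0.001,0,0,0,0,-0.8,0.001,0,0,0,0,-0.5,0,0,0,0,0,0,0,0,0]
}}

```text
time: 14.02
position: [0.4898, 0.2138, 0.0115]
tool_rot: [1.166, 1.234, -1.169]
ft_force: [1.0, -7.2, 2.7]
grip_width: 1.003
```

Run:
```python
from h import *
go((.488,.210,.011),.054)
shot("wrist","w9")
```

```text
t 14.03 pos [0.4898 0.2138 0.0115] ytool [ 0.998  0.056 -0.   ] ztool [ 0.056 -0.998  0.003] xtool [ 0.    -0.003 -1.   ]
need cm [ 0.05 -0.2   0.37] rot [0.002 0.003 0.   ] alt [-3.139 -0.     0.004] grip 1.003 F [ 1.  -7.2  2.7]
```

View pics/w9.png

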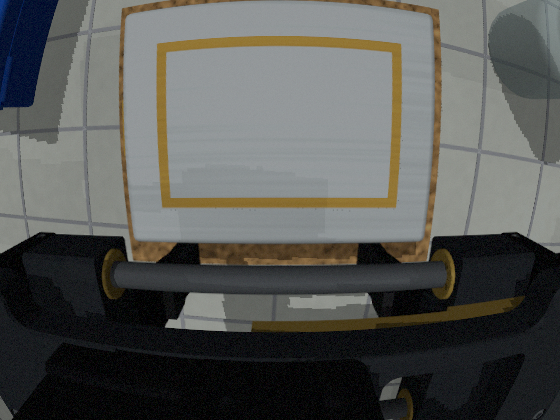

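Call:
{"api": "step_arm", "payload": {
  "increments": [0,0,1.0,0,0,0,0,0,2.0,0,0,0,-3.0,0,2.0,0,0,0,-4.0,0,4.0,0,0,0,-4.0,0,4.0,0,0,0,-2.0,0,4.0,0,0,0,0,0,4.5,0,0,0,0,0,4.5,0,0,0,0,0,4.5,0,0,0]
}}

```text
time: 15.2
position: [0.5063, -0.0902, 0.1414]
tool_rot: [1.168, 1.236, -1.166]
ft_force: [0.9, -0.2, -0.2]
grip_width: 0.999
```

Run:
```python
from h import *
go((.5,-.15,.15),0)
shot("top","t10",(90,70,430,300),2.3);ctrl.get_image("scene")
R=[]
for cm in ["top","scene"]:
  for n in ["case","can0","mug","mat"]:
    r=ctrl.spot_point(cm,n)
    print(cm,n,[(np.round(c2w(cm,d['xyz']),3).tolist(),round(d['score'],2)) for d in r])
  for n,z in [("case",.055),("can0",.052)]:
    for d in ctrl.silhouettes(cm,n): print(cm,n,round(d['score'],2),d['pixels'].sum(),rect(d['pixels'],cm,z))
```

```text
t 15.2 pos [ 0.5063 -0.0902  0.1414] ytool [0.998 0.057 0.001] ztool [ 0.057 -0.998 -0.001] xtool [ 0.     0.001 -1.   ]
need cm [-0.87 -0.97  5.93] rot [ 0.057 -0.001 -0.001] alt [-3.084e+00  1.000e-03 -2.000e-03] grip 0.999 F [ 0.9 -0.2 -0.2]
top case [([0.267, -0.506, -0.003], 0.95), ([0.231, 0.374, -0.001], 0.94), ([0.264, -0.228, -0.001], 0.73)]
top can0 [([0.565, -0.281, 0.0], 0.62), ([0.57, -0.393, -0.002], 0.57), ([0.456, -0.275, -0.003], 0.49)]
top mug [([0.462, -0.402, -0.001], 0.86)]
top mat []
top case 0.97 1505 ((481.146484375, 279.1088562011719), (155.03916931152344, 133.30184936523438), 1.3972185850143433)
top case 0.84 1302 ((256.8049621582031, -225.44639587402344), (159.9299774169922, 130.0185546875), 43.60211944580078)
top case 0.77 1687 ((235.3966064453125, 365.36309814453125), (138.04652404785156, 161.27801513671875), 77.34016418457031)
top case 0.62 1671 ((264.8756103515625, -498.2595520019531), (172.40988159179688, 133.4112548828125), 75.11713409423828)
top can0 0.85 242 ((561.5464477539062, -392.7459411621094), (56.75947952270508, 66.31233215332031), 42.8511924
[... 830 characters left out ...]
9921875, -501.95452880859375), (171.76768493652344, 150.52621459960938), 75.690673828125)
scene case 0.66 1586 ((251.96072387695312, 360.3959045410156), (135.10650634765625, 196.47821044921875), 77.47284698486328)
scene case 0.44 918 ((517.7782592773438, 262.5212097167969), (200.8691864013672, 173.64706420898438), 2.063113212585449)
scene can0 0.96 439 ((578.0146484375, -392.9115905761719), (84.3194580078125, 58.84689712524414), 21.409135818481445)
scene can0 0.79 416 ((580.5892333984375, -283.13946533203125), (82.63732147216797, 59.303428649902344), 15.75619125366211)
scene can0 0.57 381 ((468.63629150390625, -275.20989990234375), (84.92552185058594, 58.324798583984375), 11.034464836120605)
```

View pics/t10.png

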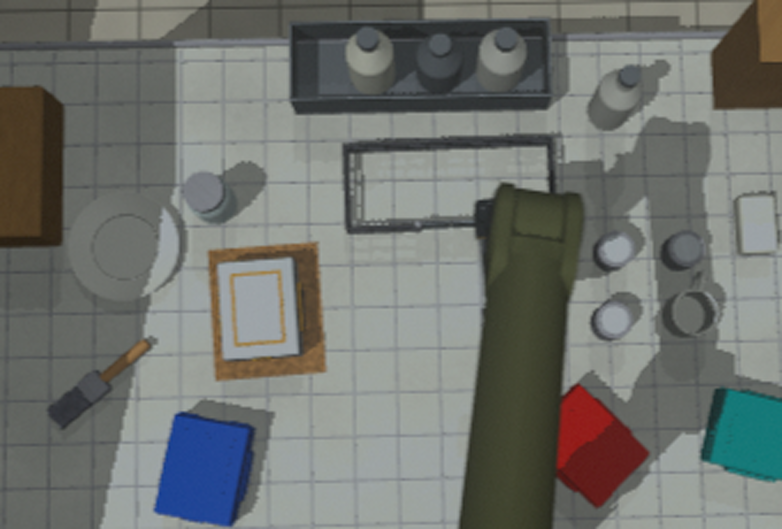

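The case stands on the mat at (0.484, 0.281), against the mat centre at (0.4845, 0.280), and within about 0.05 rad of square. The canisters are A (0.566,-0.285), B (0.568,-0.397) and C (0.455,-0.277). Next I'll turn the jaws along the gate's y and see how far the tips reach at each opening.

Call:
{"api": "step_arm", "payload": {
  "increments": [0,0,1.0,-0.15,0,0,0,0,0,-0.15,0,0,0,0,0,-0.15,0,0,0,0,0,-0.15,0,0,0,0,0,-0.15,0,0,0,0,0,-0.15,0,0,0,0,0,-0.15,0,0,0,0,0,-0.15,0,0,0,0,0,-0.15,0,0,0,0,0,-0.15,0,0,0,0,0,-0.03,0,0],
  "fingers": 46
}}

```text
time: 17.27
position: [0.5076, -0.0981, 0.1414]
tool_rot: [-0.014, 1.571, 0.014]
ft_force: [0.4, -0.0, 0.1]
grip_width: 0.458
```

Run:
```python
from h import *
go((.5,-.05,.02),1.59)
print(ctrl.get_state()['joint_positions'])
shot("wrist","w11")
```

```text
t 17.27 pos [ 0.5076 -0.0981  0.1414] ytool [-0.017  1.     0.   ] ztool [1.    0.017 0.   ] xtool [ 0.  0. -1.]
need cm [12.14  4.82 -0.68] rot [-0.002  0.    -0.   ] alt [ 3.14 -0.   -0.  ] grip 0.458 F [ 0.4 -0.   0.1]
[-0.48599355  0.06897179  0.6566218   1.86735492 -0.04489105  1.21982004
  1.77310777]
```

View pics/w11.png

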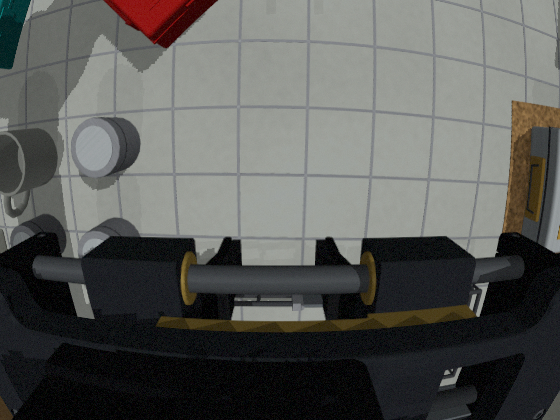

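The jaws slide in parallel on rods, so the tip row (about 238) is the same at any opening and the 30 mm offset is constant. I'll confirm it by feeling for the deck.

Call:
{"api": "step_arm", "payload": {
  "increments": [3,0,0,0,0,0,3,0,0,0,0,0,3,0,0,0,0,0,3,0,0,0,0,0,1.5,0,0,0,0,0,1.0,0,0,0,0,0,0.6,0,0,0,0,0,0.4,0,0,0,0,0,0.4,0,0,0,0,0]
}}

```text
time: 18.45
position: [0.5082, -0.0982, -0.0173]
tool_rot: [-0.013, 1.569, 0.014]
ft_force: [0.5, 0.3, -0.1]
grip_width: 0.459
```

Call:
{"api": "step_arm", "payload": {
  "increments": [0.3,0,0,0,0,0]
}}

```text
time: 18.58
position: [0.5078, -0.0981, -0.0205]
tool_rot: [-0.013, 1.57, 0.014]
ft_force: [0.4, 0.8, 0.9]
grip_width: 0.458
```

Call:
{"api": "step_arm", "payload": {
  "increments": [0.3,0,0,0,0,0]
}}

```text
time: 18.7
position: [0.5077, -0.0981, -0.0236]
tool_rot: [-0.013, 1.57, 0.014]
ft_force: [-0.9, -0.5, 0.0]
grip_width: 0.462
```

The tips are indeed well above the reported TCP (it reads −0.024 with no contact). Now to pick up canister A.

Call:
{"api": "step_arm", "payload": {
  "increments": [-4,0,0,0,0,0,-4,0,0,0,0,0,-3,0,0,0,0,0,0,-3.8,1.1,0,0,0,0,-3.8,1.1,0,0,0,0,-3.8,1.1,0,0,0,0,-3.8,1.1,0,0,0,0,-3.6,1.1,0,0,0,0,0,0,0,0,0],
  "fingers": 100
}}

```text
time: 19.82
position: [0.5651, -0.2892, 0.0862]
tool_rot: [-0.012, 1.571, 0.008]
ft_force: [-0.5, 0.2, -0.3]
grip_width: 0.996
```

Run:
```python
from h import *
go((.566,-.285,-.01),1.59)
shot("wrist","w12");shot("scene","s12",(80,150,330,330),3)
ctrl.get_image("top")
print([(np.round(c2w("top",d['xyz']),3).tolist(),round(d['score'],2)) for d in ctrl.spot_point("top","can0")])
print([(np.round(c2w("scene",d['xyz']),3).tolist(),round(d['score'],2)) for d in ctrl.spot_point("scene","can0")])
```

```text
t 19.82 pos [ 0.5651 -0.2892  0.0862] ytool [-0.013  1.    -0.003] ztool [ 1.     0.013 -0.001] xtool [-0.001 -0.003 -1.   ]
need cm [9.62 0.44 0.1 ] rot [-0.007 -0.001  0.003] alt [3.135e+00 4.000e-03 1.000e-03] grip 0.996 F [-0.5  0.2 -0.3]
[([0.565, -0.283, -0.003], 0.52), ([0.681, -0.021, -0.0], 0.33)]
[([0.565, -0.403, -0.0], 0.88), ([0.569, -0.29, 0.001], 0.72), ([0.459, -0.28, -0.001], 0.64)]
```

View pics/w12.png

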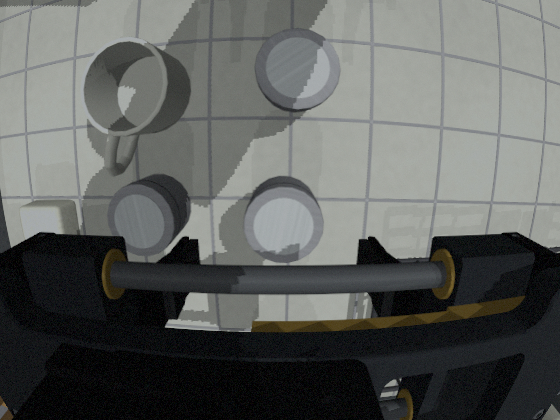

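View pics/s12.png

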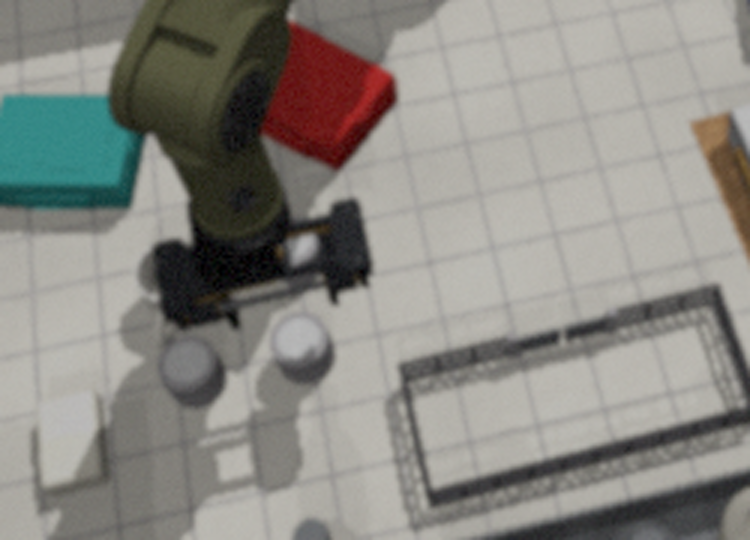

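```bash
cat >> h.py <<'E'
def wpx2w(u,v,z,P=None):
    P=P or ctrl.camera_params("wrist"); f=210/np.tan(np.radians(P['vertical_fov']/2))
    d=np.array([u-P['cx'],v-P['cy']]); r=np.hypot(*d); th=r/f
    ray=P['R'].T@np.array([*(d/r*np.sin(th)),np.cos(th)]); c=-P['R'].T@P['t']; return c+ray*(z-c[2])/ray[2]
def w2wpx(X,P=None):
    P=P or ctrl.camera_params("wrist"); f=210/np.tan(np.radians(P['vertical_fov']/2))
    q=P['R']@np.array(X)+P['t']; r=np.hypot(q[0],q[1]); th=np.arctan2(r,q[2]); return np.array([P['cx']+f*th*q[0]/r,P['cy']+f*th*q[1]/r])
E
python3 - <<'E'
from h import *
P=ctrl.camera_params("wrist")
for n,u,v in [('A',284,223),('B',142,214),('C',297,66)]:
    print(n,wpx2w(u,v,.052,P))
E
```

```text
A [ 0.56675425 -0.28058494  0.052     ]
B [ 0.56236776 -0.38961777  0.052     ]
C [ 0.45464726 -0.27414428  0.052     ]
```

A's lid is at wrist pixel (284,220), giving A at about (0.566,-0.283). B is on its left at (142,214), and the mug sits behind B. Descending and gripping lightly.

Call:
{"api": "step_arm", "payload": {
  "increments": [2.5,0.6,0.1,0,0,0,2.5,0,0,0,0,0,2.5,0,0,0,0,0,2.1,0,0,0,0,0,0,0,0,0,0,0]
}}

```text
time: 20.7
position: [0.5655, -0.2777, -0.0113]
tool_rot: [-0.013, 1.574, 0.015]
ft_force: [0.2, 0.0, 0.7]
grip_width: 0.997
```

Call:
{"api": "step_arm", "payload": {
  "increments": [0,0,0,0,0,0,0,0,0,0,0,0,0,0,0,0,0,0,0,0,0,0,0,0,0,0,0,0,0,0,0,0,0,0,0,0,0,0,0,0,0,0,0,0,0,0,0,0],
  "fingers": 55,
  "force": 10
}}

```text
time: 21.7
position: [0.5673, -0.2808, -0.0086]
tool_rot: [-0.015, 1.569, 0.011]
ft_force: [-0.2, -4.4, 5.1]
grip_width: 0.688
```

Run:
```python
from h import *
go((.56,-.02,-.01),1.59)
shot("wrist","w13")
```

```text
t 21.7 pos [ 0.5673 -0.2808 -0.0086] ytool [-0.017  1.    -0.002] ztool [1.    0.017 0.002] xtool [ 0.002 -0.002 -1.   ]
need cm [ 0.09 26.09 -0.29] rot [-0.003  0.002  0.002] alt [ 3.139e+00  3.000e-03 -3.000e-03] grip 0.688 F [-0.2 -4.4  5.1]
```

View pics/w13.png

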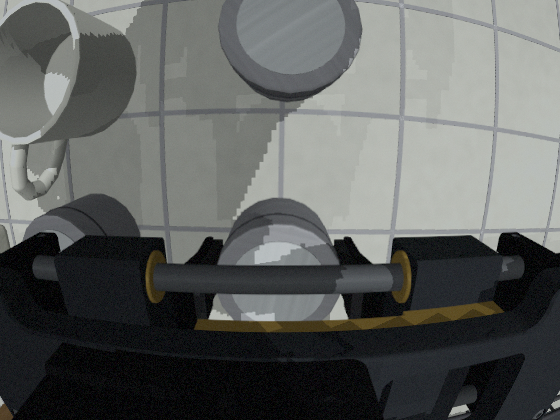

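Call:
{"api": "step_arm", "payload": {
  "increments": [-0.6,0,0,0,0,0,0,2.0,0,0,0,0,0,3.0,0,0,0,0,0,3.0,0,0,0,0,0,3.0,0,0,0,0,0,3.0,0,0,0,0,0,3.0,0,0,0,0,0,3.0,0,0,0,0,0,3.0,0,0,0,0,0,2.0,0,-0.003,0,0,0,0.8,0,0,0,0,0.4,0,0,0,0,0]
}}

```text
time: 23.25
position: [0.5623, -0.021, -0.0076]
tool_rot: [-0.016, 1.57, 0.016]
ft_force: [-0.7, -0.6, -3.9]
grip_width: 0.685
```

Run:
```python
from h import *
go((.5625,-.023,-.01),1.59)
shot("wrist","w14");shot("scene","s14",(150,150,400,330),3)
```

```text
t 23.25 pos [ 0.5623 -0.021  -0.0076] ytool [-0.021  1.    -0.   ] ztool [1.    0.021 0.   ] xtool [ 0.  0. -1.]
need cm [ 0.24 -0.2   0.02] rot [0.002 0.    0.   ] alt [-3.14e+00 -0.00e+00  1.00e-03] grip 0.685 F [-0.7 -0.6 -3.9]
```

View pics/s14.png

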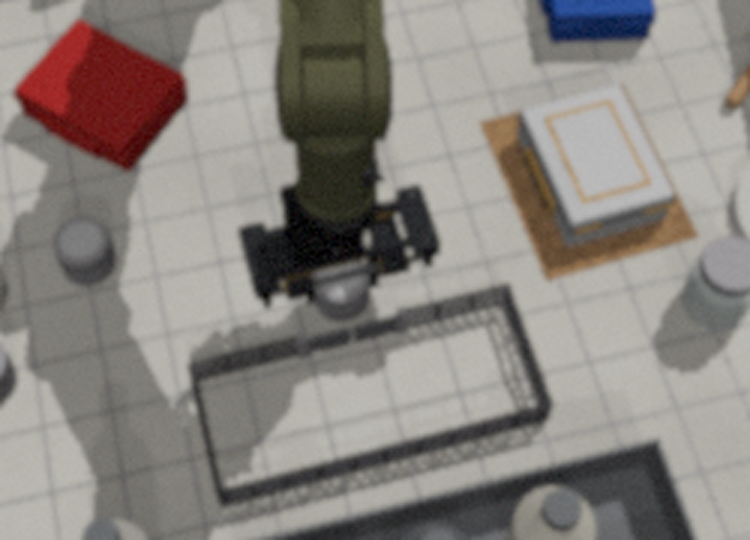

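Call:
{"api": "step_arm", "payload": {
  "increments": [0.25,-0.15,0,0,0,0,0,0,0,0,0,0]
}}

```text
time: 23.6
position: [0.5624, -0.023, -0.009]
tool_rot: [-0.013, 1.571, 0.016]
ft_force: [-3.2, 2.2, 5.1]
grip_width: 0.684
```

Call:
{"api": "step_arm", "payload": {
  "increments": [0,0,0,0,0,0,0,0,0,0,0,0,0,0,0,0,0,0,0,0,0,0,0,0,-2.5,0,0,0,0,0,-3.0,0,0,0,0,0,-3.0,0,0,0,0,0,0,0,-3.0,0,0,0,0,0,-3.0,0,0,0],
  "fingers": 90
}}

```text
time: 24.72
position: [0.5019, -0.0242, 0.0752]
tool_rot: [-0.016, 1.57, 0.016]
ft_force: [-0.8, 0.3, -0.9]
grip_width: 0.9
```

Call:
{"api": "step_arm", "payload": {
  "increments": [0,0,0,0,0,0,0,0,0,0,0,0,0,0,0,0,0,0],
  "fingers": 46
}}

```text
time: 25.1
position: [0.5031, -0.024, 0.075]
tool_rot: [-0.016, 1.57, 0.015]
ft_force: [0.8, 0.4, 1.0]
grip_width: 0.645
```

Run:
```python
from h import *
go((.5125,-.023,-.015),1.59)
shot("wrist","w15");shot("scene","s15",(150,150,400,330),3)
ctrl.get_image("top")
for c in ("top","scene"):
  print([(np.round(c2w(c,d['xyz']),3).tolist(),round(d['score'],2)) for d in ctrl.spot_point(c,"can0")])
```

```text
t 25.1 pos [ 0.5031 -0.024   0.075 ] ytool [-0.02   1.    -0.001] ztool [1.    0.02  0.001] xtool [ 0.001 -0.001 -1.   ]
need cm [9.   0.09 0.93] rot [0.001 0.001 0.001] alt [-3.141e+00 -1.000e-03  1.000e-03] grip 0.645 F [0.8 0.4 1. ]
[]
[([0.567, -0.395, 0.0], 0.95), ([0.458, -0.279, -0.001], 0.89), ([0.567, -0.023, -0.001], 0.84), ([0.379, 0.544, -0.004], 0.23)]
```

View pics/s15.png

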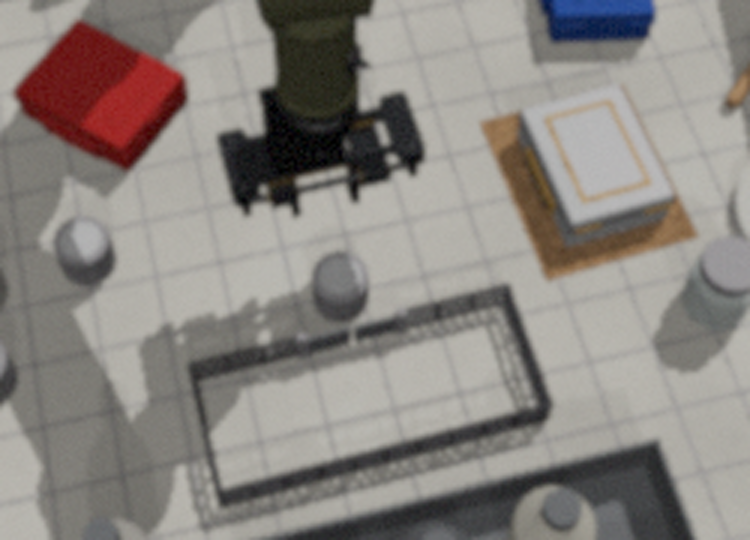

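View pics/w15.png

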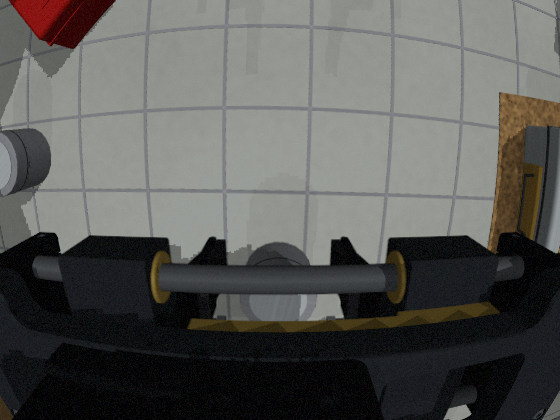

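A stands in front of the gate at about (0.566,-0.023), with the leaf split just ahead at crop (350,335). The fingers are behind it with a 40 mm gap as a cradle. I'll lower to tips at 25 mm and push through.

Call:
{"api": "step_arm", "payload": {
  "increments": [3,0,0,0,0,0,3,0,0,0,0,0,2.0,0,0,0,0,0,0,0,0.8,0,0,0,0,0,0.8,0,0,0,0,0,0.8,0,0,0,0,0,0.8,0,0,0,0,0,0.8,0,0,0]
}}

```text
time: 26.35
position: [0.5418, -0.0231, -0.005]
tool_rot: [-0.016, 1.573, 0.016]
ft_force: [-2.9, -0.5, 4.0]
grip_width: 0.457
```

Run:
```python
from h import *
go((.681,-.021,-.005),1.59)
shot("wrist","w16");shot("scene","s16",(150,150,400,330),3)
```

```text
t 26.35 pos [ 0.5418 -0.0231 -0.005 ] ytool [-0.02  1.    0.  ] ztool [ 1.     0.02  -0.002] xtool [-0.002  0.    -1.   ]
need cm [-0.03 -0.07 13.92] rot [ 0.001 -0.002 -0.   ] alt [-3.141e+00  1.000e-03 -3.000e-03] grip 0.457 F [-2.9 -0.5  4. ]
```

View pics/s16.png

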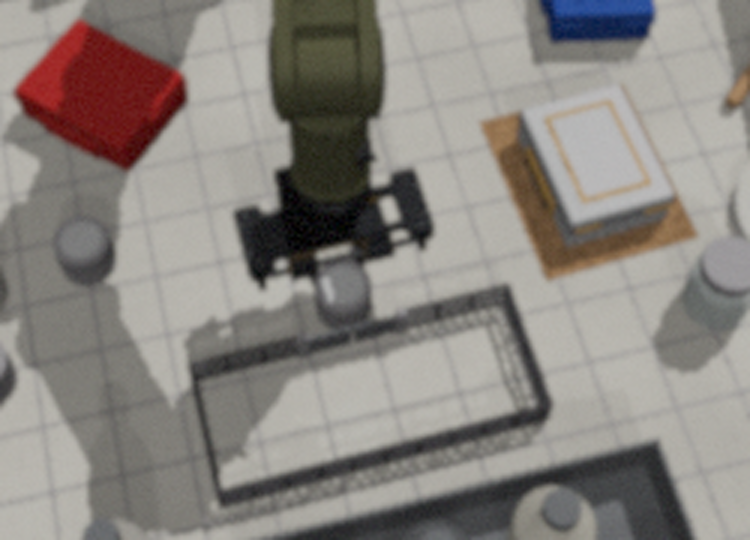

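View pics/w16.png

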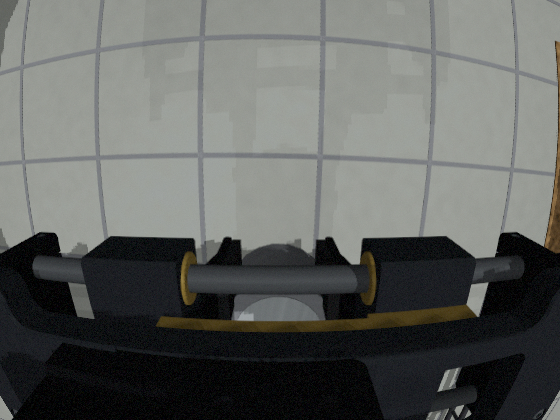

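It's nested and pushing at 3 N. On through the gate.

Call:
{"api": "step_arm", "payload": {
  "increments": [0,0,1.0,0,0,0,0,0,1.0,0,0,0,0,0,1.0,0,0,0,0,0,1.0,0,0,0,0,0,1.0,0,0,0,0,0,1.0,0,0,0,0,0,1.0,0,0,0,0,0,1.0,0,0,0]
}}

```text
time: 27.45
position: [0.6223, -0.0217, -0.0053]
tool_rot: [-0.016, 1.572, 0.016]
ft_force: [-4.9, -0.0, 3.1]
grip_width: 0.457
```

Run:
```python
from h import *
go((.681,-.021,-.005),1.59)
shot("scene","s17",(150,150,400,330),3)
```

```text
t 27.45 pos [ 0.6223 -0.0217 -0.0053] ytool [-0.02  1.   -0.  ] ztool [ 1.     0.02  -0.001] xtool [-0.001 -0.    -1.   ]
need cm [-0.04 -0.04  5.87] rot [ 0.001 -0.001  0.   ] alt [-3.141e+00 -0.000e+00 -2.000e-03] grip 0.457 F [-4.9 -0.   3.1]
```

View pics/s17.png

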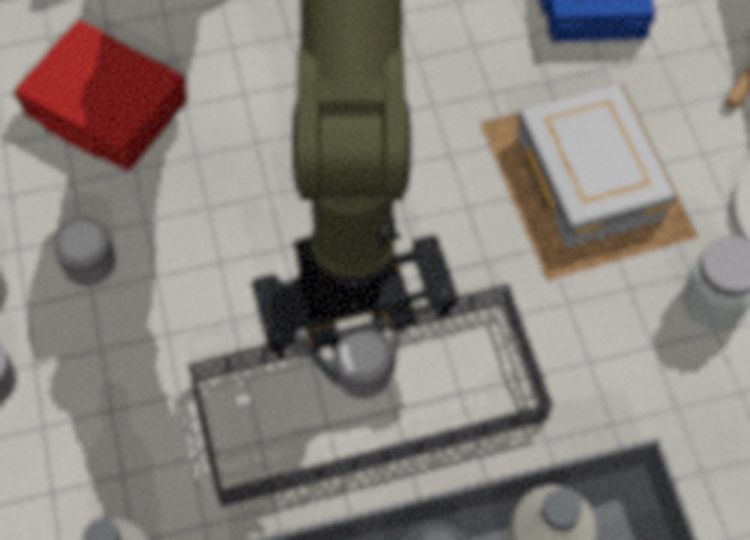

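A is going through with the leaves swung in along its sides.

Call:
{"api": "step_arm", "payload": {
  "increments": [0,0,1.0,0,0,0,0,0,1.0,0,0,0,0,0,1.0,0,0,0,0,0,1.0,0,0,0,0,0,0.8,0,0,0,0,0,0.5,0,0,0,0,0,0,0,0,0]
}}

```text
time: 28.38
position: [0.6765, -0.0204, -0.005]
tool_rot: [-0.016, 1.569, 0.016]
ft_force: [-0.2, -0.5, 0.1]
grip_width: 0.466
```

Run:
```python
from h import *
go((.681,-.021,-.005),1.59)
shot("scene","s18",(150,150,400,330),3)
```

```text
t 28.38 pos [ 0.6765 -0.0204 -0.005 ] ytool [-0.02  1.   -0.  ] ztool [1.    0.02  0.002] xtool [ 0.002 -0.    -1.   ]
need cm [ 0.   -0.07  0.45] rot [0.001 0.002 0.   ] alt [-3.14e+00 -0.00e+00  3.00e-03] grip 0.466 F [-0.2 -0.5  0.1]
```

View pics/s18.png

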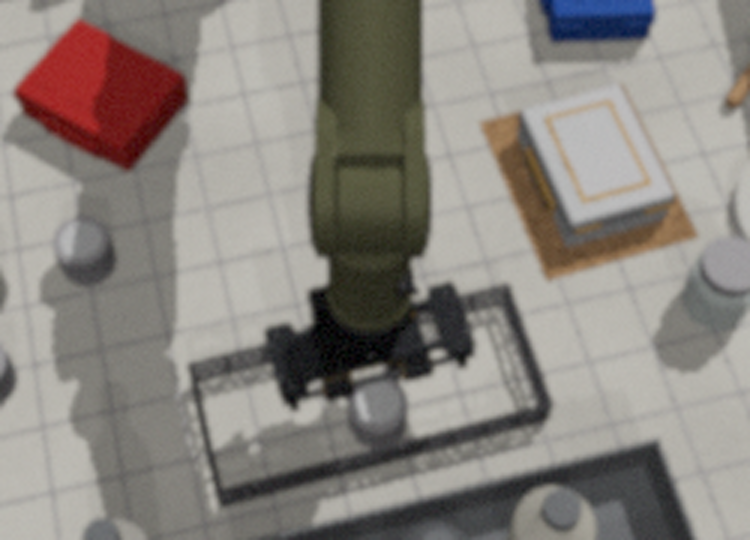

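Call:
{"api": "step_arm", "payload": {
  "increments": [0,0,-0.3,0,0,0,-2.5,0,0,0,0,0,-3,0,0,0,0,0,-3,0,0,0,0,0,0,-2.0,1.0,0,0,0,0,-2.0,1.0,0,0,0,0,-1.8,0.6,0,0,0,0,0,0,0,0,0],
  "fingers": 0
}}

```text
time: 29.42
position: [0.6992, -0.0806, 0.08]
tool_rot: [-0.014, 1.571, 0.012]
ft_force: [0.7, -0.2, -1.2]
grip_width: 0.005
```

Run:
```python
from h import *
go((.700,-.078,-.005),1.59)
shot("scene","s19",(150,150,400,330),3)
shot("wrist","w19")
for n in("can0","gate"):print([(np.round(c2w("scene",d['xyz']),3).tolist(),round(d['score'],2)) for d in ctrl.spot_point("scene",n)])
```

```text
t 29.43 pos [ 0.6992 -0.0806  0.08  ] ytool [-0.017  1.    -0.001] ztool [1.    0.017 0.   ] xtool [ 0.    -0.001 -1.   ]
need cm [8.5  0.27 0.09] rot [-0.002  0.     0.001] alt [ 3.139e+00  2.000e-03 -0.000e+00] grip 0.005 F [ 0.7 -0.2 -1.2]
[([0.567, -0.4, -0.002], 0.74), ([0.707, -0.022, 0.001], 0.71), ([0.465, -0.4, 0.003], 0.68), ([0.458, -0.28, 0.001], 0.6)]
[([0.617, -0.03, 0.0], 0.9), ([0.456, -0.28, -0.0], 0.38)]
```

View pics/s19.png

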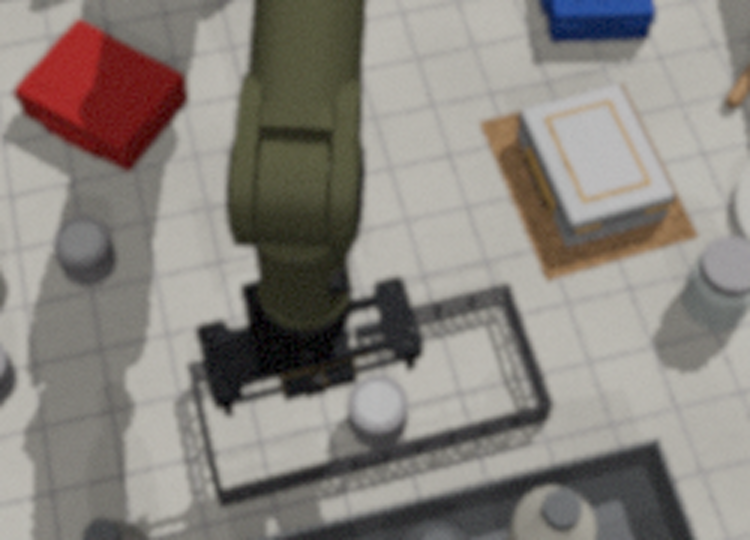

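View pics/w19.png

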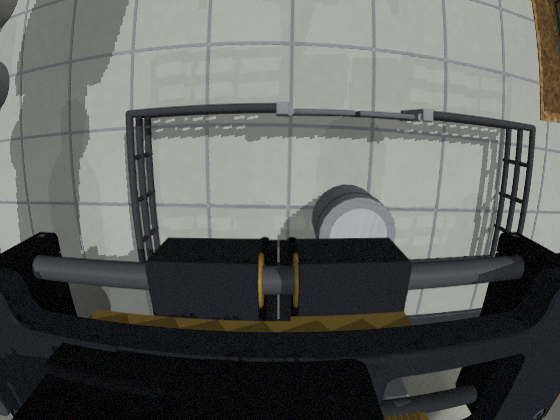

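Both leaves shut behind A, which is at about (0.707,-0.022). The closed fingers are on its −y side. I'll slide it left along the pen.

Call:
{"api": "step_arm", "payload": {
  "increments": [3,0,0,0,0,0,3,0,0,0,0,0,2.5,0,0,0,0,0,0,1.0,0,0,0,0,0,1.0,0,0,0,0,0,1.0,0,0,0,0,0,1.0,0,0,0,0,0,1.0,0,0,0,0,0,1.0,0,0,0,0]
}}

```text
time: 30.75
position: [0.6982, -0.0173, -0.0049]
tool_rot: [-0.016, 1.57, 0.016]
ft_force: [0.5, -1.8, 0.3]
grip_width: 0.004
```

Run:
```python
from h import *
go((.700,.035,-.005),1.59)
shot("scene","s20",(150,150,400,330),3)
shot("wrist","w20")
```

```text
t 30.75 pos [ 0.6982 -0.0173 -0.0049] ytool [-0.02  1.   -0.  ] ztool [1.   0.02 0.  ] xtool [ 0. -0. -1.]
need cm [0.01 5.23 0.28] rot [0.001 0.    0.   ] alt [-3.141 -0.     0.   ] grip 0.004 F [ 0.5 -1.8  0.3]
```

View pics/s20.png

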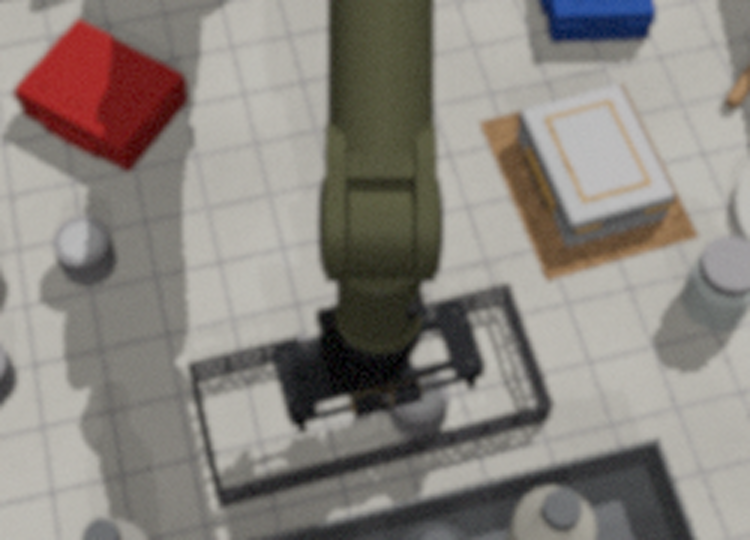

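View pics/w20.png

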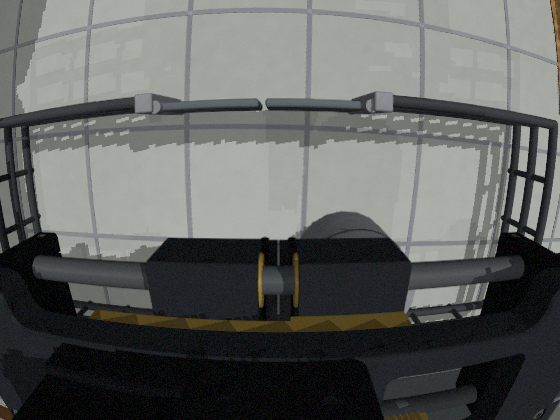

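Call:
{"api": "step_arm", "payload": {
  "increments": [0,1.0,0.1,0,0,0,0,1.0,0.1,0,0,0,0,1.0,0,0,0,0,0,1.0,0,0,0,0,0,1.0,0,0,0,0,0,1.0,0,0,0,0,0,-0.5,0,0,0,0,-3,0,0,0,0,0,-3,0,0,0,0,0,-3,0,0,0,0,0,0,-3.0,0,0,0,0,0,-3.0,-3,0,0,0]
}}

```text
time: 32.35
position: [0.6716, -0.0239, 0.0853]
tool_rot: [-0.017, 1.568, 0.017]
ft_force: [-0.6, -0.4, -0.2]
grip_width: 0.005
```

Run:
```python
from h import *
go((.566,-.395,.06),1.59)
shot("scene","s21",(80,150,400,330),2.4)
for n in("can0","case"):print([(np.round(c2w("scene",d['xyz']),3).tolist(),round(d['score'],2)) for d in ctrl.spot_point("scene",n)])
```

```text
t 32.35 pos [ 0.6716 -0.0239  0.0853] ytool [-0.022  1.    -0.   ] ztool [1.    0.022 0.002] xtool [ 0.002 -0.    -1.   ]
need cm [  2.52 -36.87 -11.37] rot [0.003 0.002 0.   ] alt [-3.139e+00 -1.000e-03  4.000e-03] grip 0.005 F [-0.6 -0.4 -0.2]
[([0.568, -0.4, 0.002], 0.69), ([0.456, -0.277, -0.001], 0.55)]
[([0.26, -0.227, -0.002], 0.95), ([0.239, 0.378, -0.004], 0.93), ([0.485, 0.289, 0.001], 0.73), ([0.269, -0.509, 0.003], 0.62)]
```

View pics/s21.png

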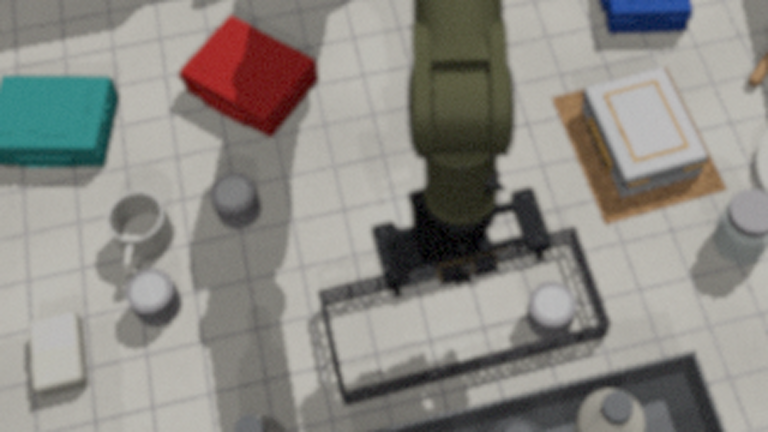

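A is parked at the left end of the pen, at crop (551,308). Now for canister B at about (0.567,-0.396).

Call:
{"api": "step_arm", "payload": {
  "increments": [0,-3.7,-1.15,0,0,0,0,-3.7,-1.15,0,0,0,0,-3.7,-1.15,0,0,0,0,-3.7,-1.15,0,0,0,0,-3.7,-1.15,0,0,0,0,-3.7,-1.15,0,0,0,0,-3.7,-1.15,0,0,0,0,-3.7,-1.15,0,0,0,0,-3.7,-1.15,0,0,0,0,-3.7,-1.0,0,0,0,0,0,0,0,0,0],
  "fingers": 100
}}

```text
time: 33.88
position: [0.5626, -0.3996, 0.085]
tool_rot: [-0.014, 1.571, 0.01]
ft_force: [0.2, 0.1, -0.1]
grip_width: 0.996
```

Run:
```python
from h import *
go((.567,-.396,.0),1.59)
shot("wrist","w22")
shot("top","t22",(90,70,430,300),2.3)
for n in("can0",):print([(np.round(c2w("top",d['xyz']),3).tolist(),round(d['score'],2)) for d in ctrl.spot_point("top",n)])
```

```text
t 33.88 pos [ 0.5626 -0.3996  0.085 ] ytool [-0.015  1.    -0.002] ztool [ 1.     0.015 -0.   ] xtool [-0.    -0.002 -1.   ]
need cm [8.5  0.37 0.45] rot [-0.004 -0.     0.002] alt [3.138e+00 3.000e-03 1.000e-03] grip 0.996 F [ 0.2  0.1 -0.1]
[([0.703, 0.087, 0.003], 0.75), ([0.456, -0.276, -0.003], 0.59), ([0.682, -0.02, 0.001], 0.59), ([0.565, -0.393, -0.003], 0.49)]
```

View pics/w22.png

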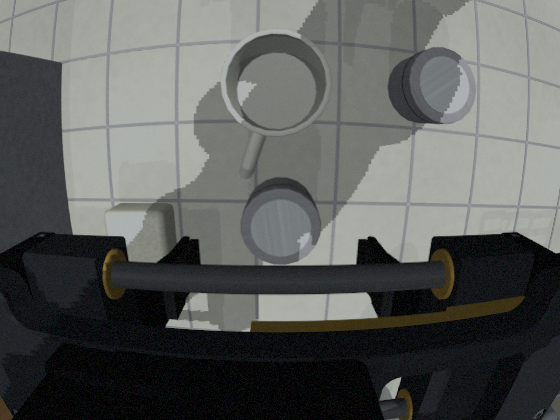

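View pics/t22.png

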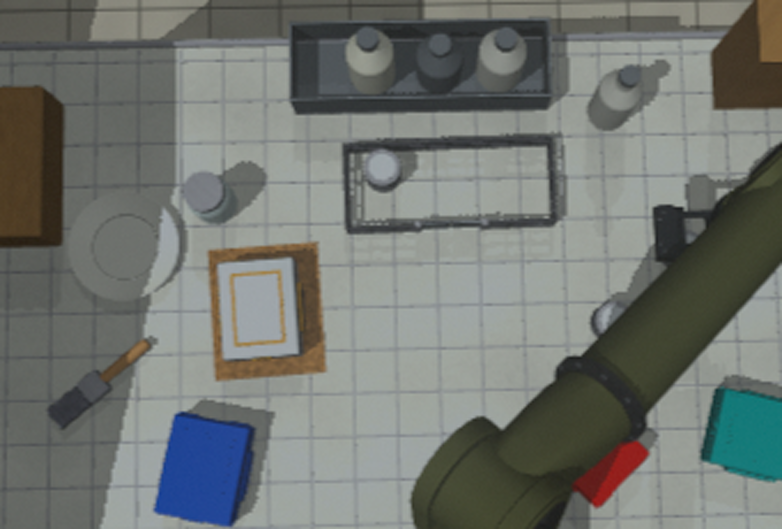

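Run:
```python
from h import *
P=ctrl.camera_params("wrist")
print(wpx2w(280,225,.052,P),wpx2w(252,165,.035,P),wpx2w(276,80,.062,P))
```

```text
[ 0.56754023 -0.39392488  0.052     ] [ 0.52652433 -0.41575835  0.035     ] [ 0.46637931 -0.39897995  0.062     ]
```

B's lid is at wrist (280,225), giving about (0.567,-0.395). The mug handle's tip at (247,172) stays clear of the fingers. Descending and gripping.

Call:
{"api": "step_arm", "payload": {
  "increments": [2.5,0.3,0.5,0,0,0,2.5,0,0,0,0,0,2.5,0,0,0,0,0,1.4,0,0,0,0,0,0,0,0,0,0,0]
}}

```text
time: 34.65
position: [0.5695, -0.3909, -0.0052]
tool_rot: [-0.016, 1.572, 0.019]
ft_force: [0.2, -1.0, -0.2]
grip_width: 1.0
```

Call:
{"api": "step_arm", "payload": {
  "increments": [0,0,0,0,0,0,0,0,0,0,0,0,0,0,0,0,0,0,0,0,0,0,0,0,0,0,0,0,0,0,0,0,0,0,0,0,0,0,0,0,0,0],
  "fingers": 55,
  "force": 10
}}

```text
time: 35.52
position: [0.5696, -0.394, -0.0031]
tool_rot: [-0.017, 1.569, 0.014]
ft_force: [-0.9, -3.7, 5.8]
grip_width: 0.684
```

Run:
```python
from h import *
go((.5625,-.023,-.005),1.59)
shot("wrist","w23")
```

```text
t 35.52 pos [ 0.5696 -0.394  -0.0031] ytool [-0.02   1.    -0.002] ztool [1.    0.02  0.001] xtool [ 0.001 -0.002 -1.   ]
need cm [1.100e-01 3.711e+01 3.000e-02] rot [0.001 0.001 0.002] alt [-3.141e+00 -3.000e-03  2.000e-03] grip 0.684 F [-0.9 -3.7  5.8]
```

View pics/w23.png

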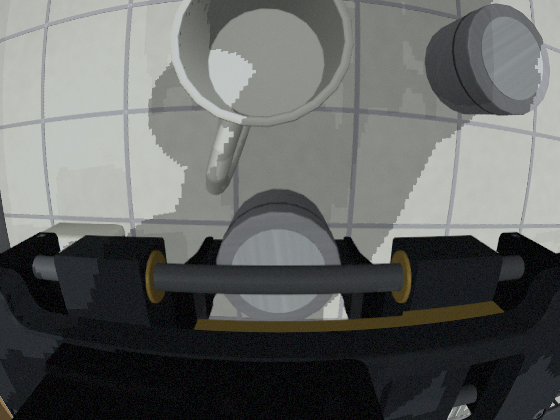

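Call:
{"api": "step_arm", "payload": {
  "increments": [-0.6,0,0,0,0,0,0,2.0,0,0,0,0,0,3.6,0,0,0,0,0,3.6,0,0,0,0,0,3.6,0,0,0,0,0,3.6,0,0,0,0,0,3.6,0,0,0,0,0,3.6,0,0,0,0,0,3.6,0,0,0,0,0,3.6,0,0,0,0,0,3.6,0,0,0,0,0,2.4,0,0,0,0]
}}

```text
time: 37.08
position: [0.5596, -0.0197, 0.0008]
tool_rot: [-0.017, 1.574, 0.021]
ft_force: [0.5, 0.5, -2.5]
grip_width: 0.683
```

Run:
```python
from h import *
go((.5625,-.023,-.005),1.59)
```

```text
t 37.08 pos [ 0.5596 -0.0197  0.0008] ytool [-0.024  1.     0.003] ztool [ 1.     0.024 -0.003] xtool [-0.003  0.003 -1.   ]
need cm [ 0.58 -0.34  0.28] rot [ 0.005 -0.003 -0.003] alt [-3.136  0.004 -0.005] grip 0.683 F [ 0.5  0.5 -2.5]
```

Call:
{"api": "step_arm", "payload": {
  "increments": [0.2,-0.2,0,0.003,0,0,0.3,0,0,0,0,0,0,0,0,0,0,0]
}}

```text
time: 37.45
position: [0.5613, -0.0274, -0.0033]
tool_rot: [-0.013, 1.571, 0.013]
ft_force: [0.0, 0.2, -2.0]
grip_width: 0.688
```

Call:
{"api": "step_arm", "payload": {
  "increments": [0,0,0,0,0,0,0,0,0,0,0,0,0,0,0,0,0,0,0,0,0,0,0,0,-2.5,0,0,0,0,0,-3.0,0,0,0,0,0,-3.0,0,0,0,0,0,0,0,-3.0,0,0,0,0,0,-3.2,0,0,0],
  "fingers": 90
}}

```text
time: 38.58
position: [0.4996, -0.0281, 0.0822]
tool_rot: [-0.014, 1.57, 0.013]
ft_force: [0.1, -0.1, -0.5]
grip_width: 0.896
```

Call:
{"api": "step_arm", "payload": {
  "increments": [0,0,0,0,0,0,0,0,0,0,0,0,0,0,0,0,0,0,0,0,0,0,0,0],
  "fingers": 46
}}

```text
time: 39.08
position: [0.5004, -0.0279, 0.0818]
tool_rot: [-0.014, 1.571, 0.013]
ft_force: [0.2, 0.2, -0.0]
grip_width: 0.535
```

Run:
```python
from h import *
go((.503,-.0243,-.005),1.59)
shot("scene","s24",(150,150,400,330),3)
for c in ("scene",):
  print([(np.round(c2w(c,d['xyz']),3).tolist(),round(d['score'],2)) for d in ctrl.spot_point(c,"can0")])
```

```text
t 39.08 pos [ 0.5004 -0.0279  0.0818] ytool [-0.017  1.    -0.001] ztool [1.    0.017 0.   ] xtool [ 0.    -0.001 -1.   ]
need cm [8.68 0.37 0.27] rot [-0.002  0.     0.001] alt [ 3.14e+00  1.00e-03 -0.00e+00] grip 0.535 F [ 0.2  0.2 -0. ]
[([0.554, -0.032, -0.0], 0.94), ([0.705, 0.082, 0.0], 0.84), ([0.456, -0.279, -0.001], 0.62)]
```

View pics/s24.png

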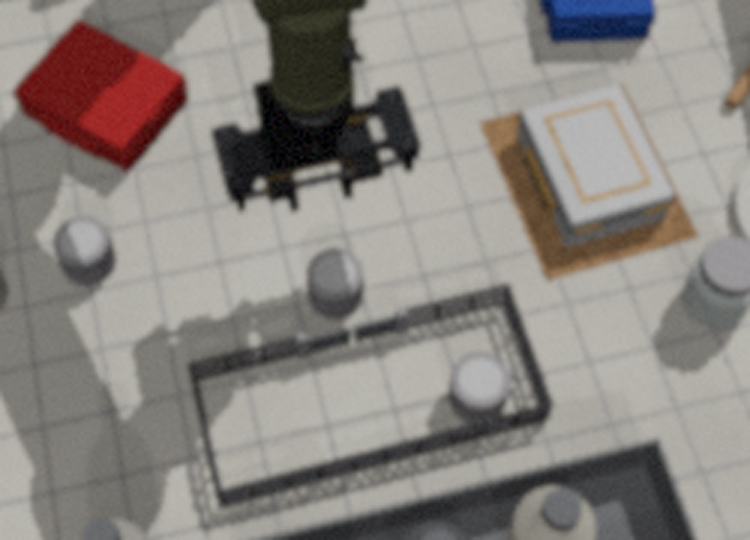

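B stands just short of the gate at (0.558,-0.029). I'll cradle it and push.

Call:
{"api": "step_arm", "payload": {
  "increments": [3,0.3,0,0,0,0,3,0,0,0.003,0,0,2.6,0,0,0,0,0,0,0,0.8,0,0,0,0,0,0.8,0,0,0,0,0,0.8,0,0,0,0,0,0.8,0,0,0,0,0,0.8,0,0,0]
}}

```text
time: 40.17
position: [0.5401, -0.0243, -0.0038]
tool_rot: [-0.011, 1.571, 0.011]
ft_force: [-1.5, -0.2, 2.0]
grip_width: 0.46
```

Run:
```python
from h import *
go((.681,-.021,-.005),1.59)
shot("wrist","w25");shot("scene","s25",(150,150,400,330),3)
```

```text
t 40.17 pos [ 0.5401 -0.0243 -0.0038] ytool [-0.014  1.     0.   ] ztool [ 1.     0.014 -0.   ] xtool [-0.  0. -1.]
need cm [ 0.11  0.13 14.09] rot [-0.005 -0.    -0.   ] alt [ 3.136 -0.     0.   ] grip 0.46 F [-1.5 -0.2  2. ]
```

View pics/w25.png

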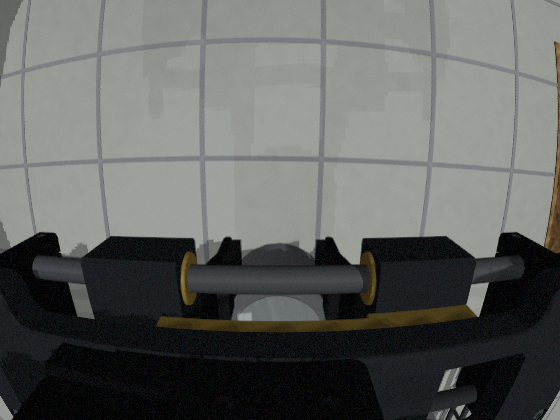

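Call:
{"api": "step_arm", "payload": {
  "increments": [0,0.05,1.0,-0.003,0,0,0,0.05,1.0,-0.003,0,0,0,0,1.0,0,0,0,0,0,1.0,0,0,0,0,0,1.0,0,0,0,0,0,1.0,0,0,0,0,0,1.0,0,0,0,0,0,1.0,0,0,0,0,0,1.0,0,0,0,0,0,1.0,0,0,0]
}}

```text
time: 41.52
position: [0.641, -0.0211, -0.0042]
tool_rot: [-0.016, 1.57, 0.016]
ft_force: [-1.8, -0.2, -0.2]
grip_width: 0.46
```

Call:
{"api": "step_arm", "payload": {
  "increments": [0,0,1.0,0,0,0,0,0,1.0,0,0,0,0,0,1.0,0,0,0,0,0,0.5,0,0,0,0,0,0,0,0,0]
}}

```text
time: 42.15
position: [0.676, -0.0206, -0.0039]
tool_rot: [-0.016, 1.569, 0.016]
ft_force: [-0.7, -0.5, 0.3]
grip_width: 0.461
```

Run:
```python
from h import *
go((.681,-.021,-.005),1.59)
shot("scene","s26",(150,150,400,330),3)
```

```text
t 42.15 pos [ 0.676  -0.0206 -0.0039] ytool [-0.02  1.   -0.  ] ztool [1.    0.02  0.002] xtool [ 0.002 -0.    -1.   ]
need cm [ 0.11 -0.05  0.5 ] rot [0.001 0.002 0.   ] alt [-3.141e+00 -0.000e+00  3.000e-03] grip 0.461 F [-0.7 -0.5  0.3]
```

View pics/s26.png

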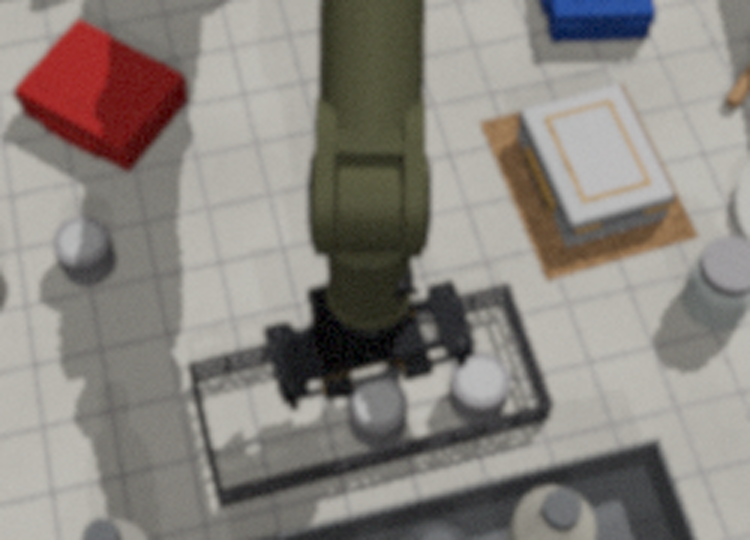

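B is in. I'll lift out and drop the closed fingers between B and A, then slide B to the right.

Call:
{"api": "step_arm", "payload": {
  "increments": [0,0,-0.3,0,0,0,-2.5,0,0,0,0,0,-3,0,0,0,0,0,-3,0,0,0,0,0,0,2.0,1.0,0,0,0,0,2.0,1.0,0,0,0,0,1.3,0.8,0,0,0,0,0,0,0,0,0],
  "fingers": 0
}}

```text
time: 43.2
position: [0.6985, 0.0357, 0.0792]
tool_rot: [-0.019, 1.573, 0.019]
ft_force: [-0.4, -0.1, -0.3]
grip_width: 0.006
```

Run:
```python
from h import *
go((.700,.033,-.005),1.59)
shot("scene","s27",(150,150,400,330),3)
shot("wrist","w27")
for n in("can0",):print([(np.round(c2w("scene",d['xyz']),3).tolist(),round(d['score'],2)) for d in ctrl.spot_point("scene",n)])
```

```text
t 43.2 pos [0.6985 0.0357 0.0792] ytool [-0.024  1.     0.   ] ztool [ 1.     0.024 -0.002] xtool [-0.002  0.    -1.   ]
need cm [ 8.42 -0.27  0.16] rot [ 0.005 -0.002 -0.   ] alt [-3.137e+00  0.000e+00 -3.000e-03] grip 0.006 F [-0.4 -0.1 -0.3]
[([0.704, -0.022, -0.002], 0.96), ([0.71, 0.084, -0.001], 0.7), ([0.458, -0.279, -0.003], 0.69), ([0.468, -0.4, 0.001], 0.67)]
```

View pics/w27.png

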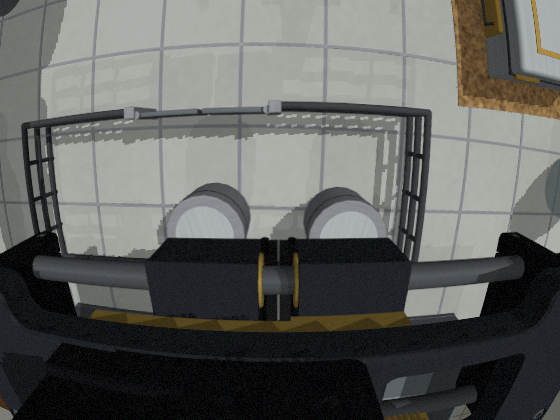

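View pics/s27.png

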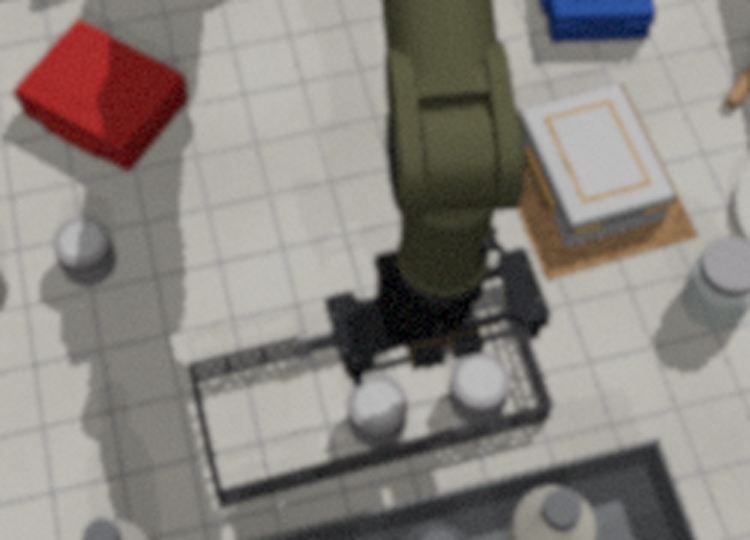

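The gap between B (right edge at col 248) and A (left edge at col 306) is centred on the fingers (258–298). Descending and pushing right.

Call:
{"api": "step_arm", "payload": {
  "increments": [3,0,0,0,0,0,3,0,0,0,0,0,2.2,0,0,0,0,0,0,-1.0,0,0,0,0,0,-1.0,0,0,0,0,0,-1.0,0,0,0,0,0,-1.0,0,0,0,0,0,-1.0,0,0,0,0,0,-1.0,0,0,0,0]
}}

```text
time: 44.48
position: [0.7, -0.0276, -0.0009]
tool_rot: [-0.016, 1.57, 0.016]
ft_force: [0.2, 1.7, -0.1]
grip_width: 0.003
```

Call:
{"api": "step_arm", "payload": {
  "increments": [0,-1.0,0,0,0,0,0,-1.0,0,0,0,0,0,-1.0,0,0,0,0,0,-1.0,0,0,0,0,0,-1.0,0,0,0,0,0,-0.6,0,0,0,0,0,0.4,0,0,0,0,-3,0,0,0,0,0,-3,0,0,0,0,0,-3,0,0,0,0,0]
}}

```text
time: 45.72
position: [0.7009, -0.0787, 0.0898]
tool_rot: [-0.017, 1.571, 0.016]
ft_force: [0.6, -0.7, -0.3]
grip_width: 0.004
```

Run:
```python
from h import *
go((.457,-.278,.08),1.59)
shot("scene","s28",(80,150,400,330),2.4)
for n in("can0",):print([(np.round(c2w("scene",d['xyz']),3).tolist(),round(d['score'],2)) for d in ctrl.spot_point("scene",n)])
```

```text
t 45.73 pos [ 0.7009 -0.0787  0.0898] ytool [-0.021  1.    -0.   ] ztool [1.    0.021 0.   ] xtool [ 0. -0. -1.]
need cm [  0.99 -19.42 -24.8 ] rot [0.001 0.    0.   ] alt [-3.14e+00 -1.00e-03  0.00e+00] grip 0.004 F [ 0.6 -0.7 -0.3]
[([0.711, 0.084, 0.002], 0.9), ([0.457, -0.284, -0.002], 0.8), ([0.709, -0.127, 0.002], 0.61)]
```

View pics/s28.png

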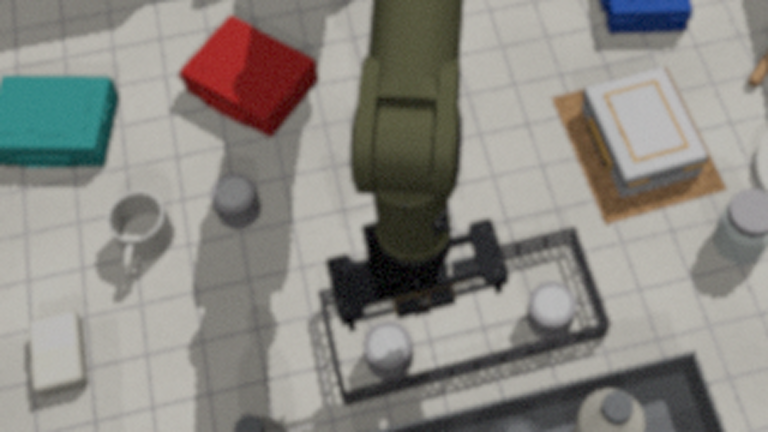

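B is now at the right end (0.709,-0.127) and A at the left (0.709,0.085), leaving the middle free. Now for canister C.

Call:
{"api": "step_arm", "payload": {
  "increments": [0,-2.4,-3.1,0,0,0,0,-2.4,-3.1,0,0,0,0,-2.4,-3.1,0,0,0,0,-2.4,-3.1,0,0,0,0,-2.4,-3.1,0,0,0,0,-2.4,-3.1,0,0,0,0,-2.4,-3.1,0,0,0,0,-2.5,-3.1,0,0,0,0,0,0,0,0,0],
  "fingers": 100
}}

```text
time: 46.95
position: [0.4539, -0.2794, 0.0884]
tool_rot: [-0.011, 1.572, 0.012]
ft_force: [0.3, 0.1, -0.2]
grip_width: 0.944
```

Run:
```python
from h import *
go((.457,-.278,0),1.59)
shot("wrist","w29")
```

```text
t 46.95 pos [ 0.4539 -0.2794  0.0884] ytool [-0.015  1.     0.   ] ztool [ 1.     0.015 -0.001] xtool [-0.001  0.    -1.   ]
need cm [8.84 0.13 0.32] rot [-0.005 -0.001 -0.   ] alt [ 3.137e+00 -0.000e+00  1.000e-03] grip 0.944 F [ 0.3  0.1 -0.2]
```

View pics/w29.png

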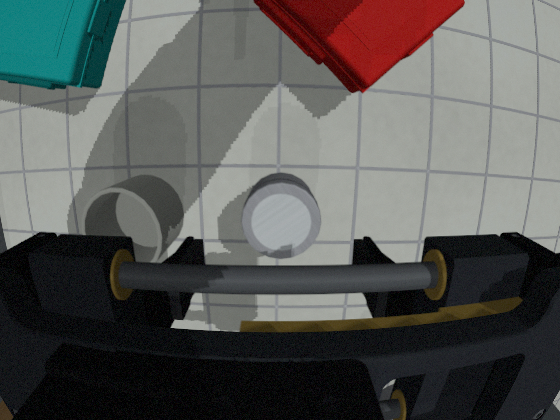

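C is centred between the fingers at (281,225), and the mug's right edge at col 160 stays clear on the left. Descending, a bit higher this time so the body clears the mug.

Call:
{"api": "step_arm", "payload": {
  "increments": [2.5,0.1,0.3,0,0,0,2.5,0,0,0,0,0,2.5,0,0,0,0,0,0.9,0,0,0,0,0,0,0,0,0,0,0]
}}

```text
time: 47.62
position: [0.4601, -0.2753, 0.0044]
tool_rot: [-0.017, 1.572, 0.017]
ft_force: [-0.2, -0.3, 0.6]
grip_width: 0.998
```

Call:
{"api": "step_arm", "payload": {
  "increments": [0,0,0,0,0,0,0,0,0,0,0,0,0,0,0,0,0,0,0,0,0,0,0,0,0,0,0,0,0,0,0,0,0,0,0,0,0,0,0,0,0,0],
  "fingers": 55,
  "force": 10
}}

```text
time: 48.5
position: [0.4602, -0.2764, 0.0053]
tool_rot: [-0.016, 1.57, 0.015]
ft_force: [-0.2, -1.0, 5.8]
grip_width: 0.686
```

Run:
```python
from h import *
go((.5625,-.024,.004),1.59)
shot("wrist","w30")
```

```text
t 48.5 pos [ 0.4602 -0.2764  0.0053] ytool [-0.02  1.   -0.  ] ztool [1.    0.02  0.001] xtool [ 0.001 -0.    -1.   ]
need cm [ 0.13 25.03 10.73] rot [0.001 0.001 0.   ] alt [-3.141e+00 -1.000e-03  1.000e-03] grip 0.686 F [-0.2 -1.   5.8]
```

View pics/w30.png

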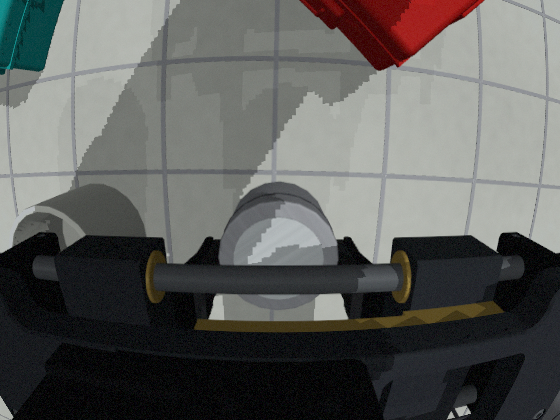

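Call:
{"api": "step_arm", "payload": {
  "increments": [-0.6,0,0,0,0,0,0,2.0,0.5,0,0,0,0,3.0,1.2,0,0,0,0,3.0,1.2,0,0,0,0,3.0,1.2,0,0,0,0,3.0,1.2,0,0,0,0,3.0,1.2,0,0,0,0,3.0,1.2,0,0,0,0,3.0,1.2,0,0,0,0,1.8,1.0,0,0,0,0,0,0.2,0,0,0,0,0,0,0,0,0]
}}

```text
time: 50.05
position: [0.5553, -0.0278, 0.0107]
tool_rot: [-0.016, 1.571, 0.014]
ft_force: [-0.1, -0.8, -3.4]
grip_width: 0.687
```

Run:
```python
from h import *
go((.5605,-.024,.004),1.59)
```

```text
t 50.05 pos [ 0.5553 -0.0278  0.0107] ytool [-0.019  1.    -0.001] ztool [ 1.     0.019 -0.001] xtool [-0.001 -0.001 -1.   ]
need cm [0.67 0.37 0.53] rot [-0.001 -0.001  0.001] alt [3.141e+00 2.000e-03 1.000e-03] grip 0.687 F [-0.1 -0.8 -3.4]
```

Call:
{"api": "step_arm", "payload": {
  "increments": [0,0.4,0.4,0,0,0,0.3,0,0,0,0,0,0.25,0,0,0,0,0,0,0,0,0,0,0]
}}

```text
time: 50.55
position: [0.5596, -0.0223, 0.0053]
tool_rot: [-0.016, 1.571, 0.015]
ft_force: [-0.8, -0.5, -2.1]
grip_width: 0.684
```

Call:
{"api": "step_arm", "payload": {
  "increments": [0,0,0,0,0,0,0,0,0,0,0,0,0,0,0,0,0,0,0,0,0,0,0,0,-2.5,0,0,0,0,0,-3.0,0,0,0,0,0,-2.5,0,0,0,0,0,0,0,-3.0,0,0,0,0,0,-3.0,0,0,0],
  "fingers": 90
}}

```text
time: 51.68
position: [0.4994, -0.0234, 0.0857]
tool_rot: [-0.016, 1.57, 0.015]
ft_force: [-0.5, -0.4, 0.3]
grip_width: 0.9
```

Call:
{"api": "step_arm", "payload": {
  "increments": [0,0,0,0,0,0,0,0,0,0,0,0,0,0,0,0,0,0,0,0,0,0,0,0],
  "fingers": 46
}}

```text
time: 52.18
position: [0.5002, -0.0233, 0.0853]
tool_rot: [-0.016, 1.571, 0.015]
ft_force: [-0.1, -0.4, -0.2]
grip_width: 0.535
```

Run:
```python
from h import *
go((.503,-.0243,-.005),1.59)
shot("scene","s31",(150,150,400,330),3)
for c in ("scene",):
  print([(np.round(c2w(c,d['xyz']),3).tolist(),round(d['score'],2)) for d in ctrl.spot_point(c,"can0")])
```

```text
t 52.17 pos [ 0.5002 -0.0233  0.0853] ytool [-0.02   1.    -0.001] ztool [1.   0.02 0.  ] xtool [ 0.    -0.001 -1.   ]
need cm [ 9.03 -0.1   0.27] rot [0.001 0.    0.001] alt [-3.141e+00 -1.000e-03  0.000e+00] grip 0.535 F [-0.1 -0.4 -0.2]
[([0.708, 0.085, 0.002], 0.75), ([0.555, -0.023, -0.001], 0.64), ([0.706, -0.073, 0.002], 0.63)]
```

View pics/s31.png

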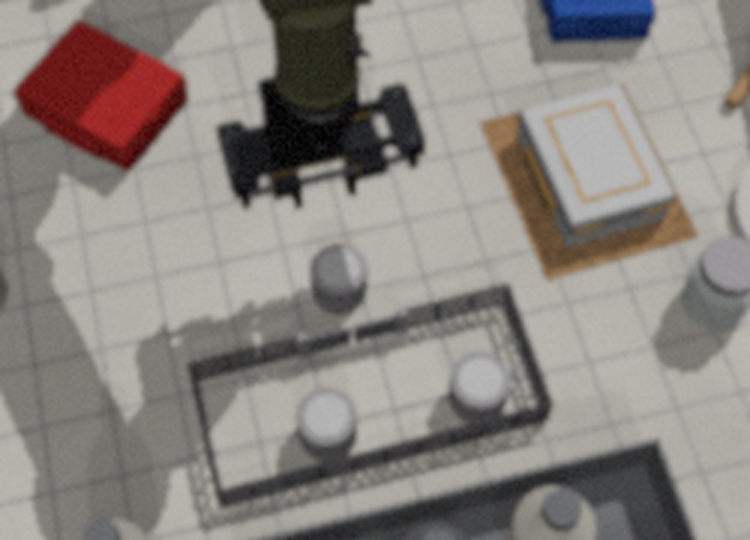

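Canister C stands at (0.558,-0.023). But B has been knocked from y = -0.127 to about -0.073 (crop (327,420)), which must be the announced disturbance. It would be in the way, so I'll push it back right first.

Call:
{"api": "step_arm", "payload": {
  "increments": [0,0.2,4.0,0,0,0,0,0.2,4.0,0,0,0,0,0,4.0,0,0,0,0,0,4.0,0,0,0,0,0,4.0,0,0,0,0,0,0,0,0,0,0,0,0,0,0,0],
  "fingers": 0
}}

```text
time: 53.15
position: [0.6987, -0.0156, 0.0847]
tool_rot: [-0.016, 1.572, 0.015]
ft_force: [-0.1, -0.1, -0.2]
grip_width: 0.004
```

Run:
```python
from h import *
go((.700,-.015,-.005),1.59)
shot("wrist","w32")
```

```text
t 53.15 pos [ 0.6987 -0.0156  0.0847] ytool [-0.02  1.   -0.  ] ztool [ 1.     0.02  -0.002] xtool [-0.002 -0.001 -1.   ]
need cm [8.97 0.06 0.14] rot [ 0.    -0.002  0.   ] alt [-3.141e+00 -1.000e-03 -3.000e-03] grip 0.004 F [-0.1 -0.1 -0.2]
```

View pics/w32.png

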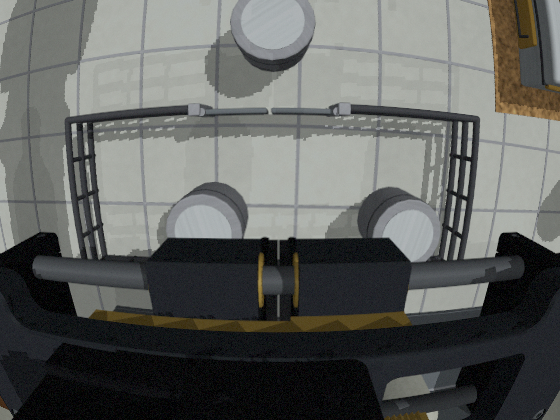

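Call:
{"api": "step_arm", "payload": {
  "increments": [3,0,0,0,0,0,3,0,0,0,0,0,2.7,0,0,0,0,0,0,-1.0,0,0,0,0,0,-1.0,0,0,0,0,0,-1.0,0,0,0,0,0,-1.0,0,0,0,0,0,-1.0,0,0,0,0,0,-1.0,0,0,0,0,0,-1.0,0,0,0,0,0,0.4,0,0,0,0]
}}

```text
time: 54.58
position: [0.7006, -0.0842, -0.0016]
tool_rot: [-0.016, 1.571, 0.012]
ft_force: [0.3, -0.4, -0.4]
grip_width: 0.006
```

Call:
{"api": "step_arm", "payload": {
  "increments": [-3,0,0,0,0,0,-3,0,0,0,0,0,-3,0,0,0,0,0,0,2.5,-3.5,0,0,0,0,2.5,-4.0,0,0,0,0,0.7,-4.0,0,0,0,0,0,-4.0,0,0,0,0,0,-4.2,0,0,0,0,0,0,0,0,0],
  "fingers": 46
}}

```text
time: 55.7
position: [0.4996, -0.0282, 0.0875]
tool_rot: [-0.014, 1.573, 0.017]
ft_force: [0.4, -0.2, 0.0]
grip_width: 0.461
```

Run:
```python
from h import *
go((.503,-.0243,-.005),1.59)
shot("scene","s33",(150,150,400,330),3)
for c in ("scene",):
  print([(np.round(c2w(c,d['xyz']),3).tolist(),round(d['score'],2)) for d in ctrl.spot_point(c,"can0")])
```

```text
t 55.7 pos [ 0.4996 -0.0282  0.0875] ytool [-0.02   1.     0.002] ztool [ 1.     0.02  -0.002] xtool [-0.003  0.002 -1.   ]
need cm [9.25 0.36 0.37] rot [ 0.001 -0.002 -0.002] alt [-3.141e+00  3.000e-03 -4.000e-03] grip 0.461 F [ 0.4 -0.2  0. ]
[([0.707, -0.128, -0.0], 0.72), ([0.709, 0.084, 0.003], 0.67), ([0.556, -0.025, -0.001], 0.6)]
```

View pics/s33.png

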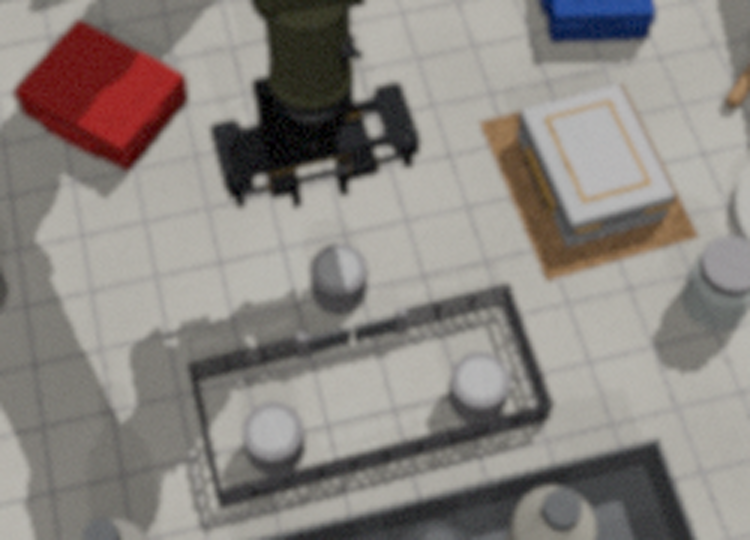

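B is back at (0.707,-0.128). Now to push C through.

Call:
{"api": "step_arm", "payload": {
  "increments": [3,0.4,0.1,0,0,0,3,0,0,0,0,0,3.0,0,0,0,0,0,0,0,0,0,0,0,0,0,0.8,0,0,0,0,0,0.8,0,0,0,0,0,0.8,0,0,0,0,0,0.8,0,0,0,0,0,0.8,0,0,0]
}}

```text
time: 56.92
position: [0.544, -0.0232, -0.0014]
tool_rot: [-0.016, 1.571, 0.016]
ft_force: [-4.0, -0.2, 3.7]
grip_width: 0.459
```

Run:
```python
from h import *
go((.681,-.021,-.005),1.59)
shot("wrist","w34")
```

```text
t 56.92 pos [ 0.544  -0.0232 -0.0014] ytool [-0.02  1.    0.  ] ztool [ 1.    0.02 -0.  ] xtool [-0.  0. -1.]
need cm [ 0.35 -0.05 13.7 ] rot [ 0.001 -0.    -0.   ] alt [-3.141e+00  0.000e+00 -1.000e-03] grip 0.459 F [-4.  -0.2  3.7]
```

View pics/w34.png

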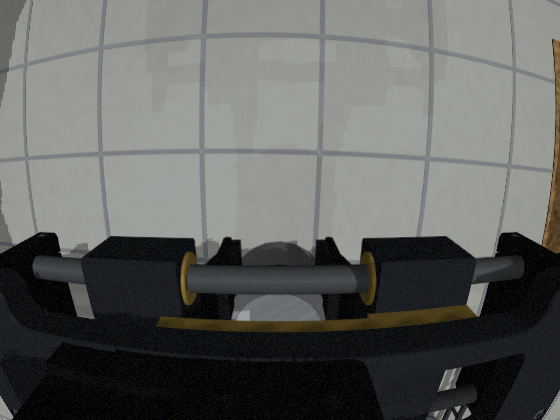

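Call:
{"api": "step_arm", "payload": {
  "increments": [0.2,0,1.0,0,0,0,0,0,1.0,0,0,0,0,0,1.0,0,0,0,0,0,1.0,0,0,0,0,0,1.0,0,0,0,0,0,1.0,0,0,0,0,0,1.0,0,0,0,0,0,1.0,0,0,0,0,0,1.0,0,0,0,0,0,1.0,0,0,0]
}}

```text
time: 58.22
position: [0.6449, -0.0211, -0.0038]
tool_rot: [-0.016, 1.57, 0.016]
ft_force: [-3.2, -1.0, 1.0]
grip_width: 0.459
```

Call:
{"api": "step_arm", "payload": {
  "increments": [0,0,1.0,0,0,0,0,0,1.0,0,0,0,0,0,0.8,0,0,0,0,0,0.5,0,0,0,0,0,0,0,0,0]
}}

```text
time: 58.85
position: [0.6779, -0.0205, -0.0034]
tool_rot: [-0.016, 1.569, 0.016]
ft_force: [-0.8, -0.1, -0.3]
grip_width: 0.462
```

Run:
```python
from h import *
go((.681,-.021,-.005),1.59)
shot("scene","s35",(150,150,400,330),3)
for c in ("scene",):
  print([(np.round(c2w(c,d['xyz']),3).tolist(),round(d['score'],2)) for d in ctrl.spot_point(c,"can0")])
```

```text
t 58.85 pos [ 0.6779 -0.0205 -0.0034] ytool [-0.02  1.   -0.  ] ztool [1.    0.02  0.002] xtool [ 0.002 -0.    -1.   ]
need cm [ 0.16 -0.05  0.3 ] rot [0.001 0.002 0.   ] alt [-3.14e+00 -0.00e+00  3.00e-03] grip 0.462 F [-0.8 -0.1 -0.3]
[([0.71, -0.022, -0.0], 0.89), ([0.711, 0.085, 0.002], 0.84), ([0.707, -0.131, 0.001], 0.68)]
```

View pics/s35.png

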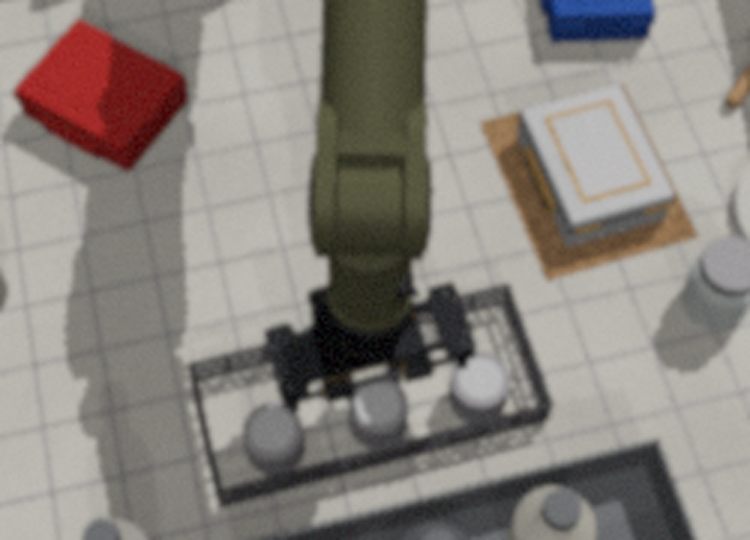

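All three are in. I'll lift out and move away.

Call:
{"api": "step_arm", "payload": {
  "increments": [0,0,-0.3,0,0,0,-2.5,0,0,0,0,0,-3,0,0,0,0,0,-3,0,0,0,0,0,-4,0,-2,0,0,0,-2,0,-4,0,0,0,0,0,-4,0,0,0,0,0,-4,0,0,0,0,0,-4,0,0,0,0,0,0,0,0,0]
}}

```text
time: 60.2
position: [0.4914, -0.0238, 0.1414]
tool_rot: [-0.013, 1.571, 0.02]
ft_force: [0.4, 0.3, -0.1]
grip_width: 0.462
```

Run:
```python
from h import *
go((.5,-.02,.2),1.59)
shot("scene","s36",(60,100,440,330),2)
shot("top","t36",(90,70,430,300),2.3)
G=np.array([.6175,-.022]);c,s=np.cos(.02),np.sin(.02)
for cm in ("scene","top"):
  for n in ("can0","case","mat","mug","jar","plate","soap","brush"):
    r=[(np.round(c2w(cm,d['xyz']),3),round(d['score'],2)) for d in ctrl.spot_point(cm,n)]
    print(cm,n,[(a.tolist(),b) for a,b in r])
    if n=="can0": print('gate frame',[np.round(np.array([[c,s],[-s,c]])@(a[:2]-G),3).tolist() for a,b in r])
print([ (d['score'],rect(d['pixels'],"top",.055)) for d in ctrl.silhouettes("top","case")])
```

```text
t 60.2 pos [ 0.4914 -0.0238  0.1414] ytool [-0.021  1.     0.004] ztool [ 1.     0.021 -0.   ] xtool [-0.     0.004 -1.   ]
need cm [-5.86  0.39  0.87] rot [ 0.001 -0.    -0.004] alt [-3.14   0.007 -0.   ] grip 0.462 F [ 0.4  0.3 -0.1]
scene can0 [([0.71, -0.022, 0.002], 0.81), ([0.708, -0.128, -0.001], 0.64), ([0.711, 0.085, 0.007], 0.62)]
gate frame [[0.092, -0.002], [0.088, -0.108], [0.096, 0.105]]
scene case [([0.486, 0.285, -0.001], 0.97), ([0.235, 0.375, 0.001], 0.83), ([0.255, -0.226, 0.001], 0.75), ([0.269, -0.509, 0.002], 0.55)]
scene mat [([0.616, -0.026, -0.001], 0.26)]
scene mug [([0.468, -0.404, 0.001], 0.97)]
scene jar [([0.666, 0.363, -0.001], 0.92)]
scene plate [([0.596, 0.504, 0.003], 0.7)]
scene soap [([0.613, -0.523, 0.001], 0.81)]
scene brush [([0.381, 0.543, -0.001], 0.62), ([0.609, -0.521, -0.0], 0.41)]
top can0 [([0.713, -0.121, -0.001], 0.54), ([0.705, 0.089, 0.0], 0.51)]
gate frame [[0.094, -0.101], [0.09, 0.109]]
top case [([0.269, -0.505, -0.001], 0.97), ([0.234, 0.376, 0.002], 0.95), ([0.267, -0.228, 0.0], 0.85)]
top mat []
top mug [([0.464, -0.402, 0.0], 0.87)]
top jar [([0.664, 0.366, -0.0], 0.66)]
top plate [([0.596, 0.504, 0.001], 0.74)]
top soap [([0.607, -0.52, -0.006], 0.95)]
top brush [([0.605, -0.524, -0.004], 0.72), ([0.38, 0.55, -0.001], 0.64)]
[(0.95, ((483.5836181640625, 278.8343811035156), (160.3092803955078, 133.2970428466797), 3.2255921363830566)), (0.92, ((265.73138427734375, -496.18304443359375), (169.77859497070312, 132.58995056152344), 75.07563018798828)), (0.75, ((236.2366485595703, 366.5259704589844), (137.2895965576172, 162.59938049316406), 78.72396087646484)), (0.6, ((258.0230712890625, -224.25332641601562), (162.98545837402344, 129.97096252441406), 43.602115631103516)), (0.47, ((466.0104064941406, -403.44464111328125), (76.45541381835938, 101.50359344482422), 40.396121978759766))]
```

View pics/s36.png

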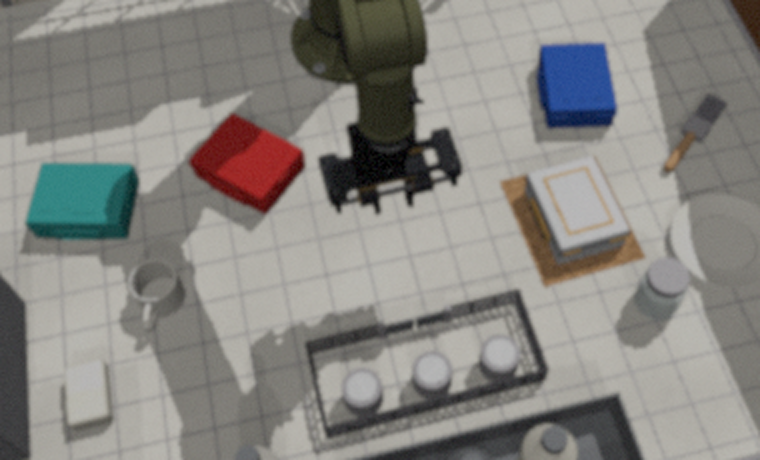

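View pics/t36.png

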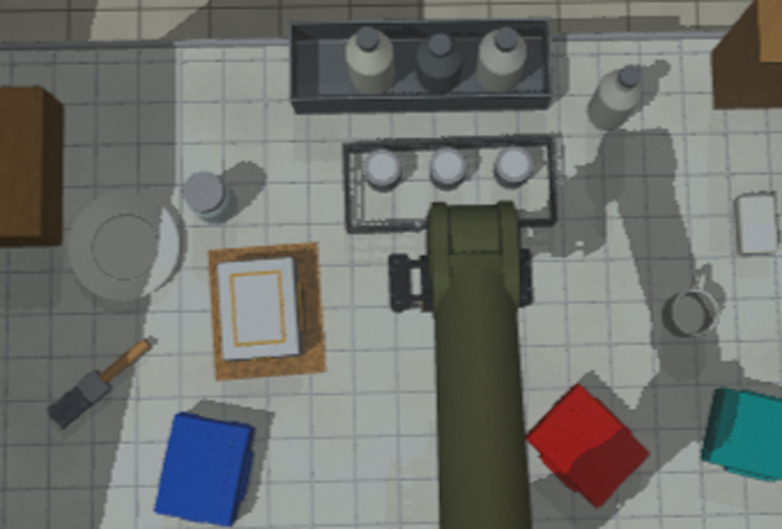

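All three canisters stand in the pen and the case is square on the mat. I'll check the leaves close up before handing in.

Call:
{"api": "step_arm", "payload": {
  "increments": [-2,0,0,0,0,0,0,0,0,0,0,0,0,0,0,0,0,0,0,0,0,0,0,0]
}}

```text
time: 61.65
position: [0.4933, -0.0243, 0.1607]
tool_rot: [-0.016, 1.572, 0.016]
ft_force: [-0.7, 0.2, -0.3]
grip_width: 0.461
```

Run:
```python
from h import *
shot("scene","s37",(200,230,350,330),5)
```

```text
(no output)
```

View pics/s37.png

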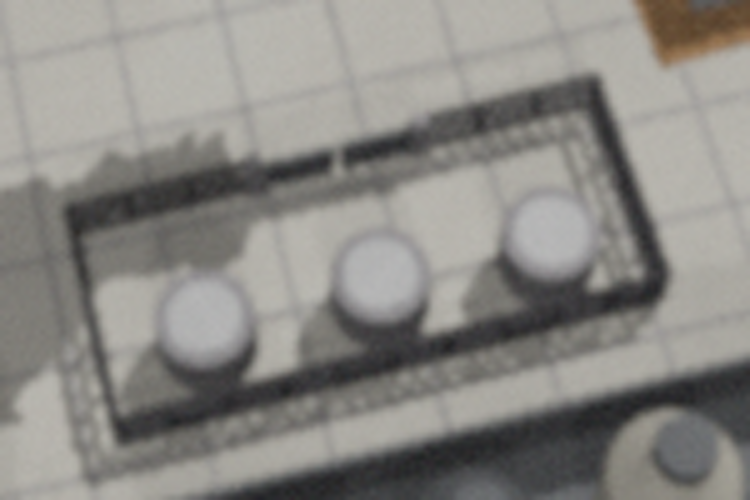

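Both leaves lie in line with the front rail, with their split at (338,160), and the three cans stand clear behind them. Handing in.

Run:
```python
from bench import ctrl
print(ctrl.close_job())
```

```text
the job is handed in; nothing more can be done
None
```

The case is on the mat and all three canisters are in the pen with both gate leaves shut. I handed the job in at about 62 s; it reports no verdict.

- **Case:** I pushed it by its −y end with the open fingers either side of the brass plate and above it. It ended at about (0.484, 0.281), against the mat centre at (0.4845, 0.280), and square within about 0.05 rad.
- **Canisters:** I set each one in front of the gate, pushed it through, and slid the first two to the sides inside the pen. In the gate's frame they ended at about x 0.09, y +0.105, 0.00 and −0.105; the allowed range is x 0.03 to 0.105 and y within 0.142.
- **Gate:** the last close crop shows both leaves in line with the rail.
- **Other things:** the mug, jar, plate, soap and brush read within about 7 mm of where they started.

**What went wrong or disagreed:**
- **Fingertip offset:** the fingertips end about 30 mm above the reported tool point. My first approach passed over the case without moving it, and feeling for its top pressed on it with up to 48 N of wrist force, below the 120 N limit. I corrected for the offset after that.
- **Refused move:** one move call was malformed and was refused, so nothing moved.
- **Canister knocked aside:** one canister in the pen was knocked about 5 cm, and I pushed it back before bringing in the third.
- **Last detections:** the final top view missed the middle canister and the case's position point, though both show in its picture and the scene camera found both.

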